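# Clamp a keyed gear in the filing fixture

### The arm

A 6-joint arm with a two-finger parallel gripper is mounted at the origin on the work surface. World frame = base frame: x ahead of the robot, y to its left, z up, the work surface at z = 0. Lengths are in m, angles in rad, forces in N, time in s.
With the tool pointing down it reaches from about 0.25 to 0.8 m from the base axis. Payload 8.5 kg.
Tool frame: the origin (TCP) lies at the very end of the fingers, on their centre line; the grasp point (between the pads) lies robot.grip_point_offset behind it (robot.grip_point_offset is the distance from the TCP to the grasp point, in m); z points along the fingers, y is the direction in which the jaws open and shut (so a half turn about z gives the same grasp; the last joint's range is limited). The gripper opens to 85 mm and grips with 20 to 120 N. Pads are 22 mm wide; open, the fingers measure 114 mm over their backs; the gripper's body (76 mm by 85 mm) begins 54 mm behind the grasp point. The pads swing forward as they close: fully open they stand 13 mm farther back than shut.
Start: joints at [-1.145, 0.238, -0.013, 1.319, 0, 1.571], TCP at [0.217, -0.478, 0.193] pointing down, gripper open.
Joint ranges: [-2.66, 2.66], [-1.03, 1.9], [-1.14, 1.46], [-1.82, 2.27], [-1.45, 1.34], [-3.14, 3.14]. Speed limits (rad/s): [2.22, 2.22, 2.79, 3.14, 3.14, 3.14].

### API

Orientations are given as a rotation vector (axis times angle).
In Python, from station import robot gives the robot as it stands. The module is installed in compiled form; this text tells all that it offers.
- The arm moves only by the shell command python3 -m pendant 'ROWS' [OPENING] [FORCE]. ROWS is JSON, a list that holds one entry, the list of rows, each a list of 4 numbers: the shift along the tool's x, y, z in mm, then the turn about the tool's z in degrees. A call has 1 to 10 rows; each row is the pose to reach, as a shift and turn from the pose commanded when the call began, along the tool's axes at that moment; what a row does not reach only later rows make up. A row lasts 1/8 s, in which the tool goes at most 62.5 mm and 10.7 degrees, less where a joint would pass 70% of its speed; a pose out of reach is approached as far as the arm can. A call with a gripper value outside its range is refused whole. OPENING is the gripper command: -1 is shut, 1 is fully open, values between are in proportion, set as the call begins (- or left out, the last holds). The fingers move at their own pace and stop on an object; FORCE is the grip in N (left out, the last holds). Time passes only in rows, so rows that repeat a pose let the fingers close. It gives the time, the measured TCP pose, the force and the opening at its end, in the units of the state.
- robot.state(): the state, without advancing time (a new reading comes with each control period).
- robot.get_image(name): name is "scene" or "top" or "wrist"; returns a dict with "image" (420x560x3 uint8, red, green, blue), "mtx" (3x3 intrinsics, pixels), "world_to_cam" (4x4, takes a point from world to camera coordinates); the wrist camera has in their place "T_tool_cam" (4x4, takes a point from camera to tool coordinates, whose origin is the TCP and whose axes are the flange's). Camera axes: x right, y up, looking along -z (the intrinsics and any distortion apply to the point x, -y, -z); pixel columns grow to the right and rows downward; lengths in m; the calibration is good to about 2 mm. A picture is of the moment at which its call begins: read the wrist's pose just before it. There is no depth.
- robot.job_done(): hands the job in, once; it reports no verdict.
The state is a dict: "time_s": time; "joints": joint angles; "dq": joint speeds; "effort": joint torques, N m; "eef_pos": TCP position; "tool_rot": TCP orientation; "ft_force": force on the tool from outside, world axes, zero at the start; "ft_torque": the same for the moment, N m; "width": finger opening in m.
Only numpy, scipy, OpenCV 4.12 (cv2) and the standard library are available. Lean on these libraries where they do the work, as an engineer would, in place of code of your own. Each camera call takes 0.05 s, during which the arm holds its last target.

### The job

Get the gear ready for filing: turn it so that its keyway lines up with the brass key of the fixture's post and lower it fully down onto its seat. Then lay the steel retaining bar across the two pillars, flat and fully home in both saddles above the gear, and swing both orange latches fully closed over its ends. Lower the parts rather than dropping them, do the steps in this order, and leave the other tools on the bench where they are.

Things in the scene. Friction and masses are not known exactly. Their poses are not given: they have to be found in the camera images.
- fixture: blue filing fixture fixed on the bench: base plate 110 x 300 x 12 mm (x, y, z), a keyed post in the middle, a pillar with a saddle and a latch at each end. Origin: centre of its underside, on the table. y along its length (left is +y), x across, +x away from the robot at a small yaw, z up.
- seat (a point): centre of the gear's round seat (60 mm diameter), on the fixture's axis 20 mm above the table. From it rises a steel post of 28 mm diameter, 36 mm tall, its top 8 mm tapering to 18 mm. A brass key 7 mm wide, 20 mm tall from the seat up, stands out of the post on the fixture's +x side to 19 mm from the axis.
- saddle_left (a point): middle of the left bar seat, the flat top of the left pillar, 72 mm above the table, at x 0, y 84 mm in the fixture's frame. Cheeks 10 mm high leave a slot 36 mm wide in x (3 mm play each side of the bar); an end wall 10 mm high has its inner face at y 104 mm (4 mm play). Pillar 56 mm wide, from y 64 to 140 mm.
- saddle_right (a point): middle of the right bar seat, the flat top of the right pillar, 72 mm above the table, at x 0, y -84 mm in the fixture's frame. Cheeks 10 mm high leave a slot 36 mm wide in x (3 mm play each side of the bar); an end wall 10 mm high has its inner face at y -104 mm (4 mm play). Pillar 56 mm wide, from y -64 to -140 mm.
- gear: aluminium gear, 101 mm over its teeth, 14 mm thick, hexagonal boss above it 50 mm across flats (flats face its +x and every 60 deg), 50 mm high in all, 0.28-0.56 kg. Lies boss up. Origin: centre of underside. Through bore 32 mm; keyway 12 mm wide, to 21 mm from the axis, on its +x side, red mark there. Seated: origin at the seat, its +x along the fixture's +x; on top of the key it stays 20 mm high.
- bar: steel retaining bar 200 (its y) x 30 (x) x 12 mm with a red grip block on the middle of its top, 70 (y) x 20 (x) x 28 mm, 40 mm high in all, 0.25-0.49 kg. Origin: centre of underside. Same either way round; starts flat, grip up. Seated: origin 72 mm above the table on the fixture's axis, its y along the fixture's y; 2 mm then remain between it and the gear below and the latch arms above.
- latch_left (a joint): orange swing latch on the fixture's +y end, rad: 0 = closed against a stop, its arm over the saddle pointing to the fixture's middle; opens clockwise seen from above, towards the fixture's -x side, up to 2.1. Starts open at 1.25 to 1.9. Vertical hinge with light friction, stays where left; about 1 N at the handle turns it.
- latch_left_handle (a point): middle of that latch's handle, an upright black round peg of 14 mm diameter, 28 mm tall, on the arm 48 mm from the pivot; the point is 14 mm below the peg's top, 108 mm above the table, and moves with the latch.
- latch_left_pivot (a point): that latch's pivot axis at the underside of its arm, 86 mm above the table, at x 0, y 124 mm in the fixture's frame. The arm is 18 mm wide, 8 mm thick and reaches 60 mm from the pivot.
- latch_right (a joint): orange swing latch on the fixture's -y end, rad: 0 = closed against a stop, its arm over the saddle pointing to the fixture's middle; opens anticlockwise seen from above, towards the fixture's -x side, up to 2.1. Starts open at 1.25 to 1.9. Vertical hinge with light friction, stays where left; about 1 N at the handle turns it.
- latch_right_handle (a point): middle of that latch's handle, an upright black round peg of 14 mm diameter, 28 mm tall, on the arm 48 mm from the pivot; the point is 14 mm below the peg's top, 108 mm above the table, and moves with the latch.
- latch_right_pivot (a point): that latch's pivot axis at the underside of its arm, 86 mm above the table, at x 0, y -124 mm in the fixture's frame. The arm is 18 mm wide, 8 mm thick and reaches 60 mm from the pivot.
- red_file: bystander: flat file with red handle, 300 mm long, origin where blade meets handle, blade along +x.
- wood_file: bystander: flat file with wooden handle, 300 mm long, origin where blade meets handle, blade along +x.
- hammer: bystander: hammer, 280 mm long, lying along its x.
- spanner: bystander: spanner, 160 mm long, lying along its x.
- oil_bottle: bystander: white bottle with blue cap, 56 mm diameter, 140 mm tall, origin at the centre of its foot.
- bench_brush: bystander: brush, 200 mm long, lying along its x.
Not all that is in view belongs to the job. What is shaped like the bar but turquoise is not meant. Of the things that look like the gear, the larger one is meant.

How it is judged:
On the way, in this order (a step that is already met when the one before it is completed fails the run):
1. the gear is keyed onto the post and fully down on its seat (z of gear in the frame of fixture below 0.024 m and horizontal distance between gear and fixture below 0.005 m and angle between gear's own z axis and vertical below 0.08 rad), for 0.2 s.
2. with the gear still seated, the bar lies flat and home in both saddles (all of step 1 and z of bar in the frame of fixture between 0.068 and 0.076 m and x of bar in the frame of fixture between -0.006 and 0.006 m and y of bar in the frame of fixture between -0.009 and 0.009 m and angle between the y axis of bar and the y axis of fixture, either way round below 0.08 rad and angle between bar's own z axis and vertical below 0.05 rad), for 0.2 s.
3. both latches are closed over the seated bar (all of step 2 and value of joint each of latch_left, latch_right below 0.2 rad), for 0.2 s.
At the end, for the whole second after the job is handed in: Gear on its seat (under 4 mm high, within 5 mm of the axis, tilt under 0.08 rad); bar home in both saddles (within 4 mm in height, 6 mm across, 9 mm along, 0.08 rad, tilt under 0.05 rad); both latches under 0.2 rad; all at rest (all of step 3 and linear speed of each of gear, bar below 0.01 m/s); the robot touches nothing.
It fails at once if a tool that does not belong to the job (files, hammer, spanner, oil bottle, brush) is moved more than 30 mm (distance of any of red_file, wood_file, hammer, spanner, oil_bottle, bench_brush from where it was at the start of the episode above 0.03 m).
It fails at once if the gear or the bar is dropped (falling free, touched by nothing, faster than 0.8 m/s) ((contact force between gear and anything else below 0.05 N and linear speed of gear above 0.8 m/s) or (contact force between bar and anything else below 0.05 N and linear speed of bar above 0.8 m/s)).
It also fails if it takes over 72 s, if anything falls off the work surface, if the arm or the gripper's body presses on something with over 40 N, if the wrist force passes 120 N, or if a joint passes its speed limit or range.

## Working session

There is one attempt and no reset: what is moved stays moved. The work goes in short steps, Python scripts to look and compute and a shell command to move; the robot and the scene stay as the last step left them, time stands still between calls to the robot, and variables do not carry over. Pictures are saved under pics/ and viewed, and the job is handed in when it is done.

```bash
mkdir -p pics
python3 - <<'E'
from station import robot
import cv2,pickle
s=robot.state();print(s, robot.grip_point_offset)
for n in("scene","top","wrist"):
    d=robot.get_image(n);cv2.imwrite(f"pics/{n}0.png",cv2.cvtColor(d["image"],cv2.COLOR_RGB2BGR));pickle.dump(d,open(f"{n}0.pkl","wb"))
    print(n,{k:v.round(4).tolist() for k,v in d.items() if k!="image" and hasattr(v,'round')}, d.keys())
E
```

```text
{'time_s': 0.0, 'joints': array([-1.14501454e+00,  2.38803855e-01, -1.42247366e-02,  1.31921123e+00,
       -1.05799969e-05,  1.57087447e+00]), 'dq': array([ 0.00020534,  0.0007551 , -0.00098493, -0.00010594,  0.00058536,
       -0.00129725]), 'effort': array([ 2.82624460e-04, -5.38779473e+01,  3.46431148e+01,  1.85993314e-02,
        5.23450228e-05,  2.08000716e-05]), 'eef_pos': array([ 0.21664887, -0.47770836,  0.19227706]), 'tool_rot': array([-3.06931769e+00, -6.63358272e-01,  4.95185545e-04]), 'ft_force': array([0.24220334, 0.20008333, 0.02830587]), 'ft_torque': array([-0.00953069,  0.02539585,  0.06390557]), 'width': 0.0854523917222055} 0.0187
scene {'mtx': [[457.8055, 0.0, 280.5923], [0.0, 457.8055, 210.7081], [0.0, 0.0, 1.0]], 'world_to_cam': [[-0.8712, 0.4909, -0.0121, 0.4579], [-0.4216, -0.7351, 0.531, 0.1782], [0.2517, 0.4677, 0.8473, -1.6932], [0.0, 0.0, 0.0, 1.0]]} dict_keys(['image', 'mtx', 'world_to_cam'])
top {'mtx': [[394.6772, 0.0, 283.6145], [0.0, 394.6772, 206.9091], [0.0, 0.0, 1.0]], 'world_to_cam': [[-0.0206, -0.9995, -0.0256, 0.0214], [0.9971, -0.0224, 0.0721, -0.5033], [-0.0726, -0.0241, 0.9971, -1.1693], [0.0, 0.0, 0.0, 1.0]]} dict_keys(['image', 'mtx', 'world_to_cam'])
wrist {'mtx': [[373.6588, 0.0, 283.6887], [0.0, 373.6588, 208.568], [0.0, 0.0, 1.0]], 'T_tool_cam': [[0.0007, 0.9601, 0.2795, 0.0708], [1.0, -0.0008, 0.0003, 0.0008], [0.0005, 0.2795, -0.9601, -0.1815], [0.0, 0.0, 0.0, 1.0]]} dict_keys(['image', 'mtx', 'T_tool_cam'])
```

View pics/top0.png

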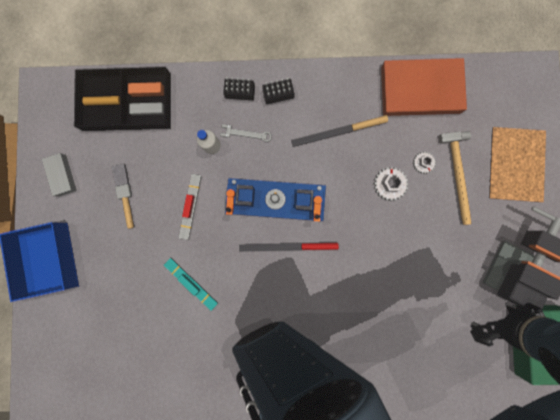

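View pics/scene0.png

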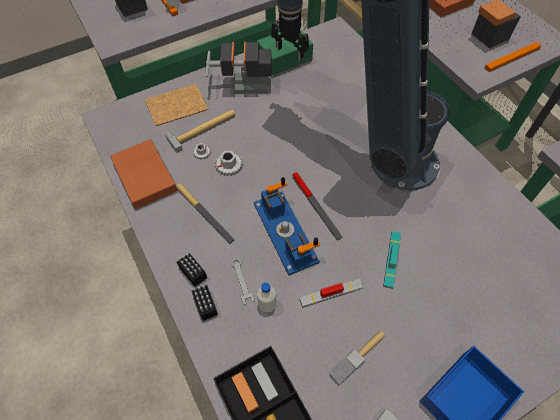

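View pics/wrist0.png

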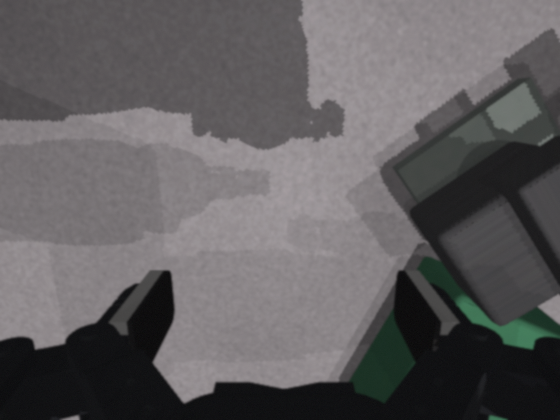

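The top view shows the gear at about (391,183), with the small decoy at (425,161). The bar with the red grip is at (189,207), the fixture is centred at (275,199), and both latches are open toward the robot (bottom). Next I'll enlarge crops.

Run:
```python
import cv2
i=cv2.imread("pics/top0.png")
f=lambda x0,x1,y0,y1,s:cv2.resize(i[y0:y1,x0:x1],None,fx=s,fy=s,interpolation=cv2.INTER_CUBIC)
cv2.imwrite("pics/c_fix.png",f(215,335,165,235,6))
cv2.imwrite("pics/c_gear.png",f(365,445,145,210,8))
cv2.imwrite("pics/c_bar.png",f(160,220,165,245,7))
```

```text
(no output)
```

View pics/c_fix.png

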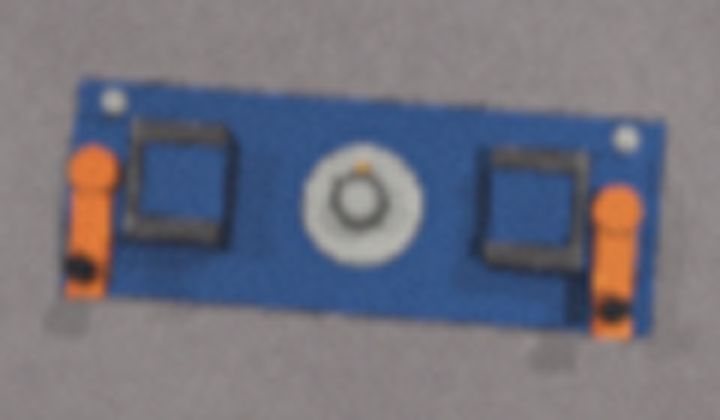

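View pics/c_gear.png

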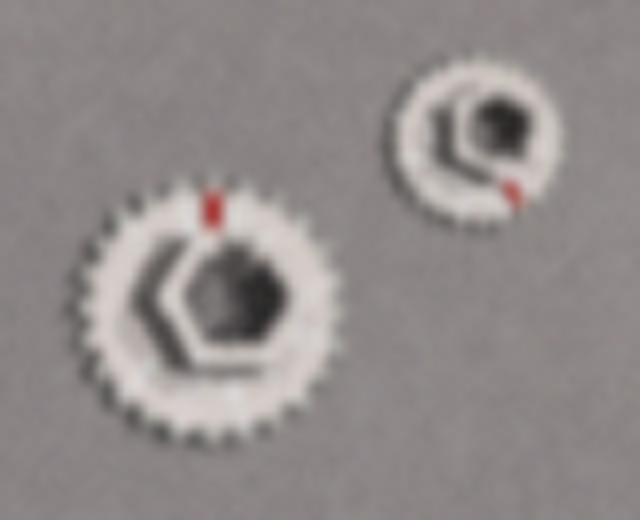

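View pics/c_bar.png

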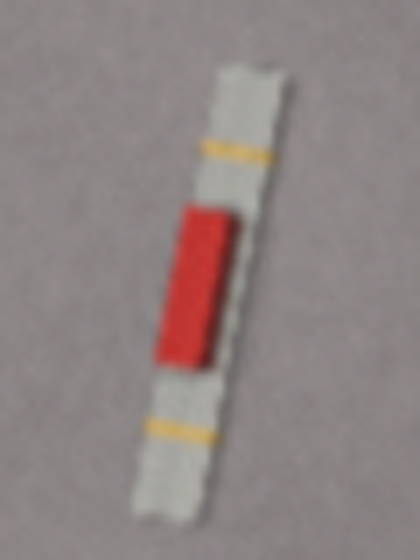

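```bash
cat > h.py <<'E'
import numpy as np,cv2,pickle
from scipy.spatial.transform import Rotation as R
from station import robot
def unproj(px,mtx,Twc,z): # Twc: cam->world
    px=np.atleast_2d(px).astype(float)
    r=np.c_[(px[:,0]-mtx[0,2])/mtx[0,0],-(px[:,1]-mtx[1,2])/mtx[1,1],-np.ones(len(px))]
    d=r@Twc[:3,:3].T;o=Twc[:3,3]
    return o+d*((np.broadcast_to(z,(len(px),))-o[2])/d[:,2])[:,None]
def proj(P,mtx,Tcw):
    P=np.atleast_2d(P);c=P@Tcw[:3,:3].T+Tcw[:3,3]
    return np.c_[mtx[0,0]*c[:,0]/-c[:,2]+mtx[0,2],-mtx[1,1]*c[:,1]/-c[:,2]+mtx[1,2]]
def tool(s=None):
    s=s or robot.state();T=np.eye(4);T[:3,:3]=R.from_rotvec(s["tool_rot"]).as_matrix();T[:3,3]=s["eef_pos"];return T
def shot(name,tag):
    T=tool();d=robot.get_image(name)
    d["Twc"]=T@d["T_tool_cam"] if name=="wrist" else np.linalg.inv(d["world_to_cam"])
    d["T"]=T
    cv2.imwrite(f"pics/{tag}.png",cv2.cvtColor(d["image"],cv2.COLOR_RGB2BGR));pickle.dump(d,open(f"{tag}.pkl","wb"));return d
def load(tag):
    d=pickle.load(open(f"{tag}.pkl","rb"))
    if "Twc" not in d: d["Twc"]=np.linalg.inv(d["world_to_cam"])
    return d
def crop(tag,out,x0,x1,y0,y1,s):
    i=cv2.imread(f"pics/{tag}.png");cv2.imwrite(f"pics/{out}.png",cv2.resize(i[y0:y1,x0:x1],None,fx=s,fy=s,interpolation=cv2.INTER_CUBIC))
def delta(P,yaw): # to tool position P with jaws' y axis at world angle yaw (mod pi); prints shift mm and turn deg
    T=tool();d=T[:3,:3].T@(np.array(P)-T[:3,3])*1000
    y=T[:3,1];cur=np.arctan2(y[1],y[0]);dw=(yaw-cur+np.pi/2)%np.pi-np.pi/2
    print("shift",d.round(1),"turn",np.degrees(-dw).round(1),"(or +-180)","cur yaw",np.degrees(cur).round(1),"q6",robot.state()["joints"][5].round(3))
E
python3 - <<'E'
from h import *
d=load("top0")
def u(pts,s,x0,y0,z):
    p=(np.array(pts)+.5)/s-.5+[x0,y0];return unproj(p,d["mtx"],d["Twc"],z)
c=u([(83,80),(665,122),(648,338),(68,296)],6,215,165,.012);print("fix corners",c.round(4).tolist(),c.mean(0).round(4))
v=c[0]-c[1]+c[3]-c[2];print("y yaw",np.degrees(np.arctan2(v[1],v[0])))
print("post",u([(360,197)],6,215,165,.056),"seat",u([(363,205)],6,215,165,.02))
p=u([(93,167),(617,210)],6,215,165,.094);print("pivots",p,p.mean(0));v=p[0]-p[1];print(np.degrees(np.arctan2(v[1],v[0])))
h=u([(80,268),(612,309)],6,215,165,.122);print("handles",h)
print("gear",u([(210,310)],8,365,145,.014),u([(213,210)],8,365,145,.014),u([(232,300)],8,365,145,.05))
b=u([(218,68),(290,72),(205,522),(135,515)],7,160,165,.012);print("bar",b.round(4).tolist(),b.mean(0));
g=u([(187,207),(235,210),(208,369),(156,364)],7,160,165,.040);print("grip",g.mean(0));v=g[0]+g[1]-g[2]-g[3];print(np.degrees(np.arctan2(v[1],v[0])))
v=b[0]+b[1]-b[2]-b[3];print(np.degrees(np.arctan2(v[1],v[0])))
E
```

```text
fix corners [[0.5966, 0.1775, 0.012], [0.5681, -0.1173, 0.012], [0.4592, -0.1057, 0.012], [0.4867, 0.1862, 0.012]] [0.5277 0.0352 0.012 ]
y yaw 84.5401960901157
post [[0.52928956 0.03549785 0.056     ]] seat [[0.52873567 0.03574683 0.02      ]]
pivots [[ 0.54272365  0.15968541  0.094     ]
 [ 0.51667608 -0.08681108  0.094     ]] [0.52969987 0.03643717 0.094     ]
83.96787453719428
handles [[ 0.49307667  0.16168982  0.122     ]
 [ 0.46891854 -0.08158686  0.122     ]]
gear [[ 0.56798111 -0.3137357   0.014     ]] [[ 0.60593439 -0.31638109  0.014     ]] [[ 0.56690395 -0.31290492  0.05      ]]
bar [[0.6106, 0.2932, 0.012], [0.6081, 0.2616, 0.012], [0.4128, 0.2996, 0.012], [0.4164, 0.33, 0.012]] [0.51197234 0.29610229 0.012     ]
grip [0.51231339 0.29541771 0.04      ]
-10.639944090215678
-10.872104368403333
```

Run:
```python
from h import *
delta([.5675,-.313,.15],np.radians(-5))
```

```text
shift [387.6  -5.1  42.4] turn -60.6 (or +-180) cur yaw -65.6 q6 1.571
```

```bash
python3 -m pendant '[[[40,0,0,-8],[95,0,0,-16],[150,-2,0,-25],[205,-3,0,-34],[260,-4,10,-43],[310,-5,20,-52],[360,-5,35,-59],[388,-5,42,-61],[388,-5,42,-61],[388,-5,42,-61]]]' 1 40
python3 - <<'E'
from h import *
shot("wrist","w1");print(tool().round(4))
E
```

```text
time_s: 1.4
eef_pos: [0.5674, -0.3137, 0.1511]
tool_rot: [-2.31, -2.128, 0.001]
ft_force: [-0.1, -0.6, 0.2]
width: 0.0853
[[ 8.210e-02  9.966e-01 -1.000e-04  5.672e-01]
 [ 9.966e-01 -8.210e-02 -2.000e-04 -3.140e-01]
 [-3.000e-04 -1.000e-04 -1.000e+00  1.514e-01]
 [ 0.000e+00  0.000e+00  0.000e+00  1.000e+00]]
```

View pics/w1.png

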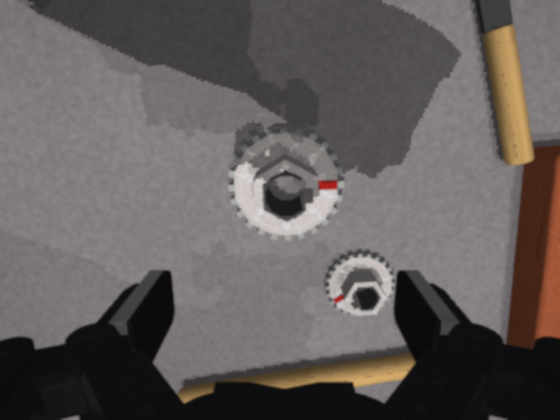

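Run:
```python
from h import *
crop("w1","w1c",220,355,115,245,6)
d=load("w1");Tcw=np.linalg.inv(d["Twc"])
# overlay candidate
```

```text
(no output)
```

View pics/w1c.png

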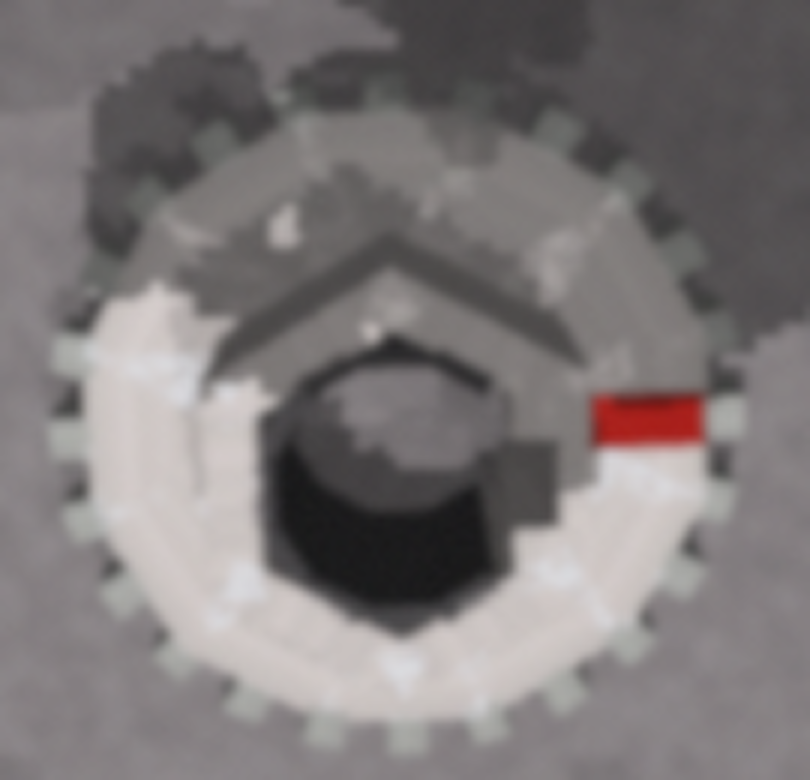

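```bash
cat > ov.py <<'E'
from h import *
def gear_ov(tag,out,gx,gy,yaw,z0,box,s,zt=None):
    d=load(tag);Tcw=np.linalg.inv(d["Twc"]);x0,x1,y0,y1=box
    crop(tag,out,*box,s);i=cv2.imread(f"pics/{out}.png")
    c,sn=np.cos(yaw),np.sin(yaw)
    def dr(P,col,cl=True):
        P=np.array(P,float);W=np.c_[gx+c*P[:,0]-sn*P[:,1],gy+sn*P[:,0]+c*P[:,1],z0+P[:,2]]
        p=proj(W,d["mtx"],Tcw);p=(p-[x0,y0]+.5)*s-.5
        cv2.polylines(i,[p.round().astype(int)],cl,col,1)
    a=np.linspace(0,2*np.pi,73)
    C=lambda r,z:np.c_[r*np.cos(a),r*np.sin(a),0*a+z]
    dr(C(.0505,.014),(0,255,0));dr(C(.016,.05),(255,255,0))
    b=np.radians(30+60*np.arange(6));dr(np.c_[.02887*np.cos(b),.02887*np.sin(b),0*b+.05],(0,255,255))
    dr([[.015,.006,.05],[.021,.006,.05],[.021,-.006,.05],[.015,-.006,.05]],(255,0,255))
    dr([[.025,0,.014],[.041,0,.014]],(255,0,0),False)
    cv2.imwrite(f"pics/{out}.png",i)
E
python3 - <<'E'
from ov import *
d=load("w1")
def u(p,z): return unproj((np.array(p)+.5)/6-.5+[220,115],d["mtx"],d["Twc"],z)
print(u([(398,416)],.012),u([(400,490)],.05))
a=u([(648,422)],.014);b=u([(400,412)],.014);print(a,b,np.degrees(np.arctan2(*(a-b)[0,1::-1])))
gear_ov("w1","w1o",.567,-.314,np.radians(-5),0,(220,355,115,245),6)
E
```

```text
[[ 0.56929585 -0.31432636  0.012     ]] [[ 0.5692769  -0.31579043  0.05      ]]
[[ 0.60544889 -0.31770728  0.014     ]] [[ 0.56965866 -0.31331892  0.014     ]] -6.990339685343948
```

View pics/w1o.png

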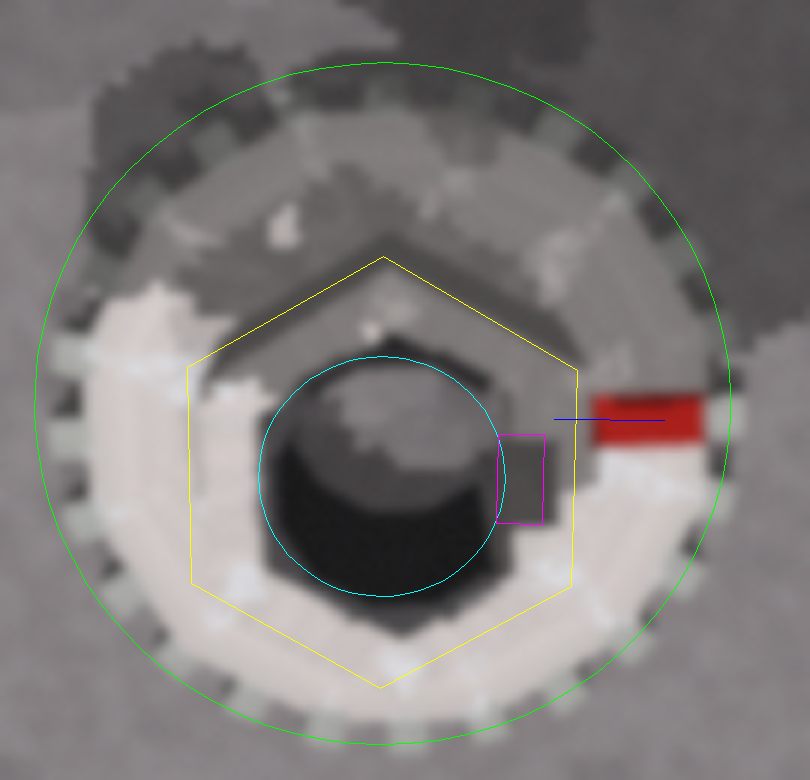

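Run:
```python
from ov import *
gear_ov("w1","w1o2",.5691,-.3152,np.radians(-5),0,(220,355,115,245),6)
```

```text
(no output)
```

View pics/w1o2.png

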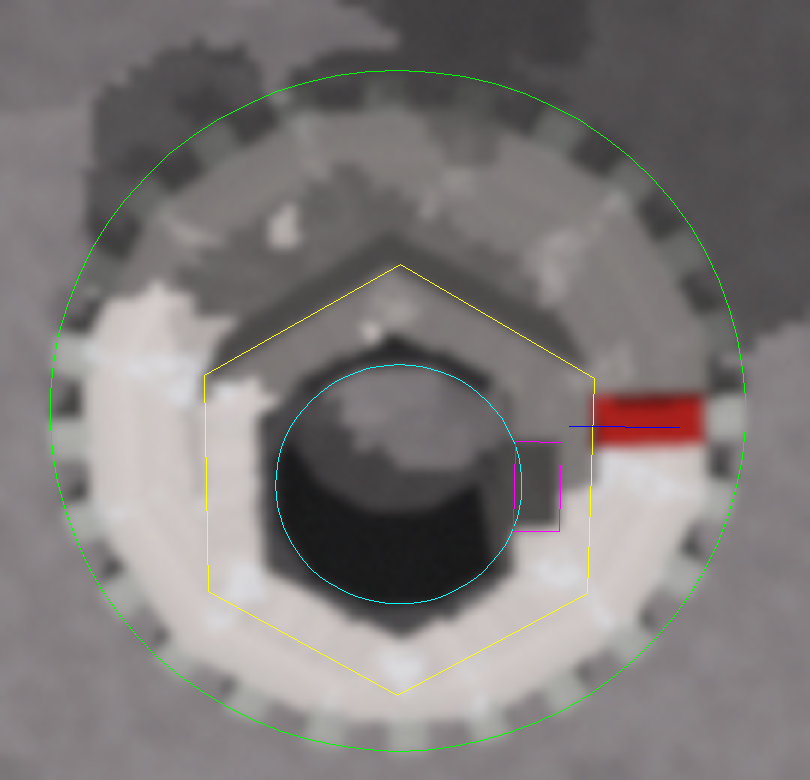

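Run:
```python
from h import *
delta([.5691,-.3152,.018],np.radians(-3.3))
```

```text
shift [ -1.    2.  133.4] turn -1.4 (or +-180) cur yaw -4.7 q6 1.148
```

```bash
python3 -m pendant '[[[-1,2,40,-1.4],[-1,2,80,-1.4],[-1,2,115,-1.4],[-1,2,128,-1.4],[-1,2,133,-1.4],[-1,2,133,-1.4],[-1,2,133,-1.4]]]' 1 
python3 -m pendant '[[[0,0,0,0],[0,0,0,0],[0,0,0,0],[0,0,0,0],[0,0,0,0],[0,0,0,0]]]' -1 50
python3 - <<'E'
from h import *
shot("wrist","w2");print(tool().round(4),robot.state()["width"])
E
```

```text
time_s: 2.33
eef_pos: [0.5708, -0.3149, 0.0192]
tool_rot: [2.281, 2.157, 0.001]
ft_force: [-0.2, -0.9, -0.2]
width: 0.0855
time_s: 3.08
eef_pos: [0.57, -0.3144, 0.0179]
tool_rot: [-2.283, -2.158, -0.0]
ft_force: [-0.1, 0.1, 0.4]
width: -0.0005
[[ 5.600e-02  9.984e-01 -1.000e-04  5.700e-01]
 [ 9.984e-01 -5.600e-02  1.000e-04 -3.144e-01]
 [ 1.000e-04 -1.000e-04 -1.000e+00  1.780e-02]
 [ 0.000e+00  0.000e+00  0.000e+00  1.000e+00]] 0.00016276130662319527
```

View pics/w2.png

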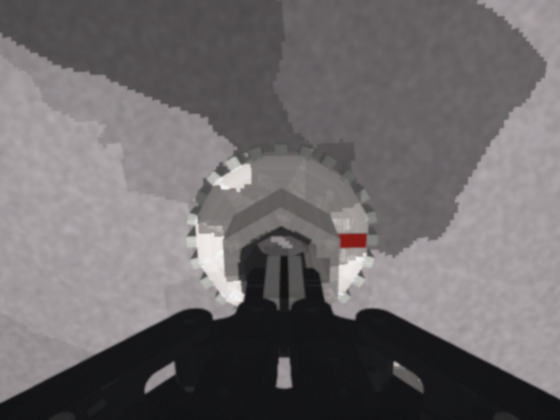

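Run:
```python
from ov import *
d=load("w2");Tcw=np.linalg.inv(d["Twc"]);print(proj([d["T"][:3,3],d["T"][:3,3]+[0,0,.0187]],d["mtx"],Tcw))
gear_ov("w2","w2o",.5691,-.3152,np.radians(-3.3),0,(170,390,120,400),3)
shot("top","t2");crop("t2","t2c",340,460,130,230,6)
shot("scene","s2");crop("s2","s2c",160,330,90,230,4)
```

```text
[[283.2731367  240.82779463]
 [283.19590804 255.18961737]]
```

View pics/w2o.png

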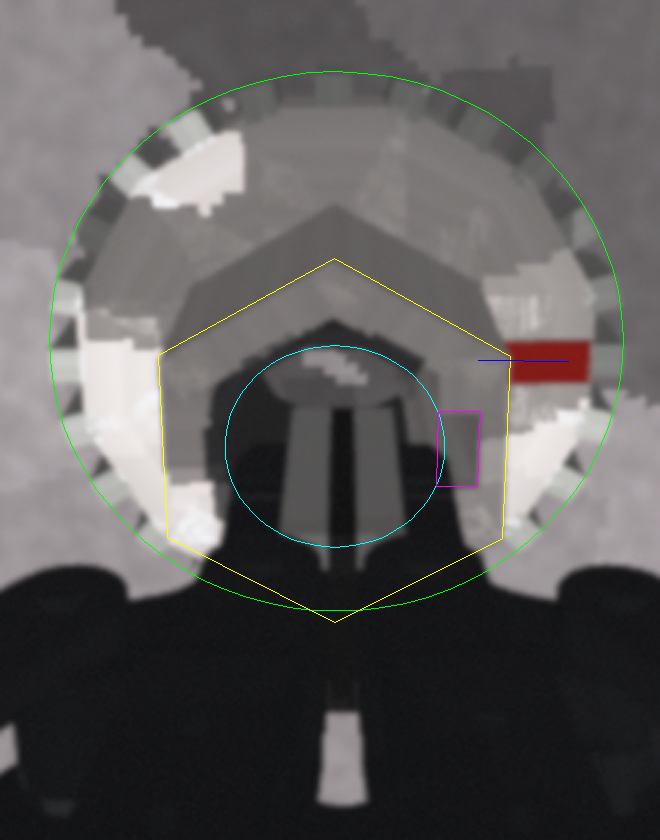

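View pics/s2c.png

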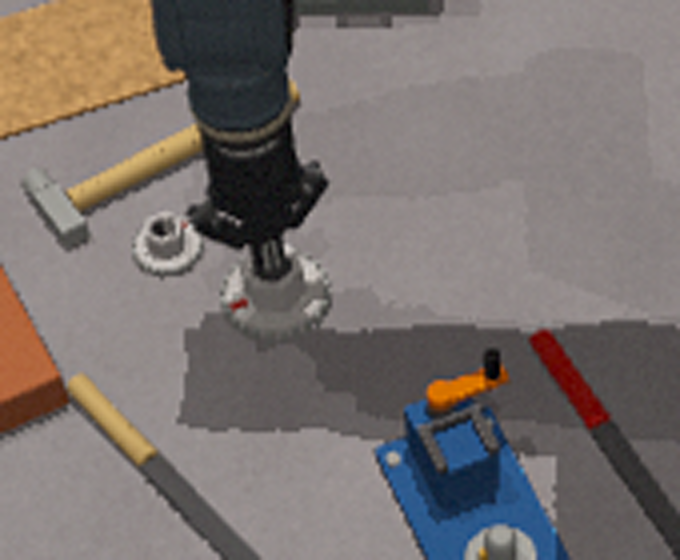

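View pics/t2c.png

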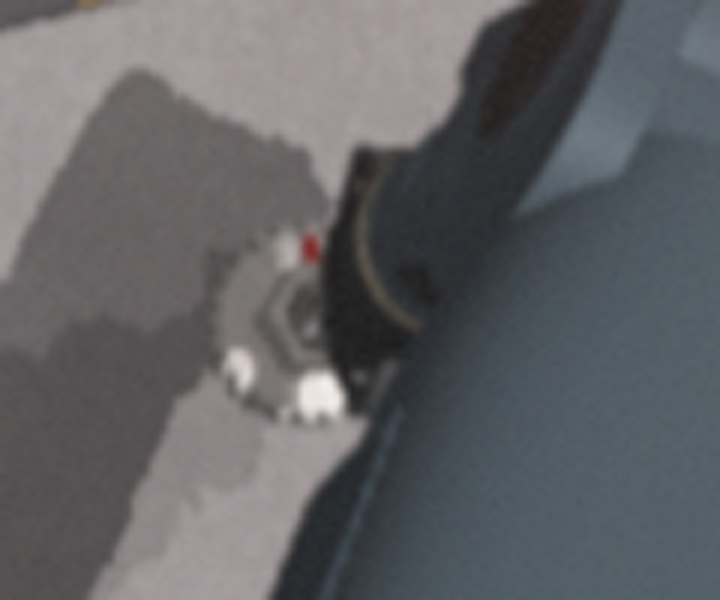

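```bash
python3 - <<'E'
from h import *
d=load("w2");T=np.linalg.inv(d["T_tool_cam"])
for y,z in((.0425,-.013),(.006,0),(.006,-.013),(.006,-.0187),(0.006,-.04)):
  print(y,z,proj([[x,sy*y,z] for sy in(1,-1) for x in(-.011,.011)],d["mtx"],T).round(0).tolist())
E
python3 - <<'E'
from h import *
crop("w1","w1f",60,500,240,420,1.8);crop("w2","w2f",200,370,200,330,4.5)
E
```

```text
0.0425 -0.013 [[369.0, 271.0], [372.0, 229.0], [197.0, 271.0], [194.0, 229.0]]
0.006 0 [[295.0, 260.0], [295.0, 221.0], [272.0, 260.0], [272.0, 221.0]]
0.006 -0.013 [[295.0, 271.0], [296.0, 229.0], [271.0, 271.0], [271.0, 229.0]]
0.006 -0.0187 [[296.0, 276.0], [296.0, 233.0], [271.0, 276.0], [270.0, 233.0]]
0.006 -0.04 [[297.0, 299.0], [298.0, 251.0], [269.0, 299.0], [268.0, 251.0]]
```

View pics/w2f.png

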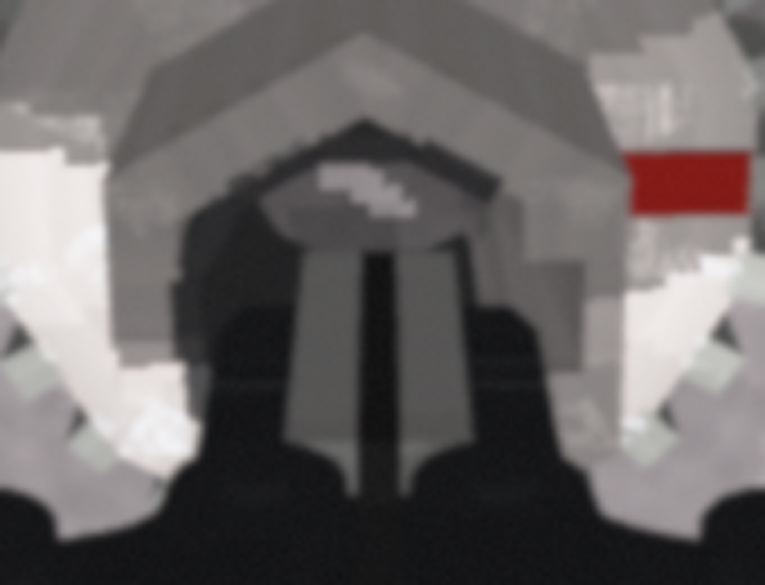

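View pics/w1f.png

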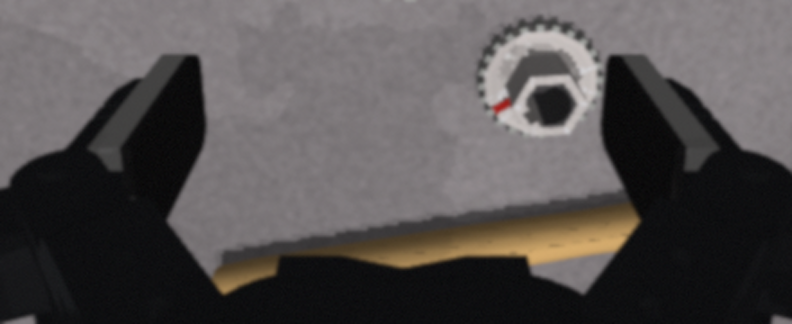

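The wrist view shows the closed fingers at about (285,255), still above the boss. The real fingertips therefore sit about 42 mm behind the reported TCP: the finger scale in both wrist pictures agrees, and the fingers shut freely. I'll reopen, then go down in guarded steps.

```bash
python3 -m pendant '[[[0,0,-4,0],[0,0,-4,0],[0,0,-4,0],[0,0,-4,0],[0,0,-4,0],[0,0,-4,0]]]' 1 50
python3 -m pendant '[[[0,0,8,0],[0,0,14,0],[0,0,20,0],[0,0,20,0]]]'
python3 - <<'E'
from h import *
shot("wrist","w3");print(tool().round(4)[:3,3],robot.state()["width"],robot.state()["ft_force"])
shot("scene","s3");crop("s3","s3c",180,280,100,190,7)
E
```

```text
time_s: 3.98
eef_pos: [0.57, -0.3144, 0.0218]
tool_rot: [-2.283, -2.158, 0.0]
ft_force: [0.7, -0.3, 0.3]
width: 0.0856
time_s: 4.47
eef_pos: [0.5696, -0.3141, 0.0011]
tool_rot: [-2.282, -2.158, 0.001]
ft_force: [-0.9, 0.3, 0.6]
width: 0.0856
[ 0.5698 -0.3143  0.0015] 0.08516683985957181 [0.27009856 0.10262063 0.80316736]
```

View pics/w3.png

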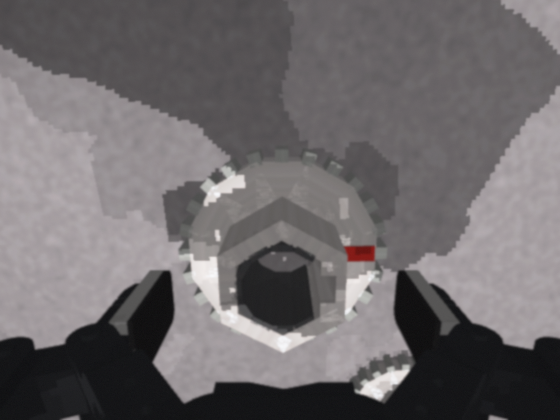

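View pics/s3c.png

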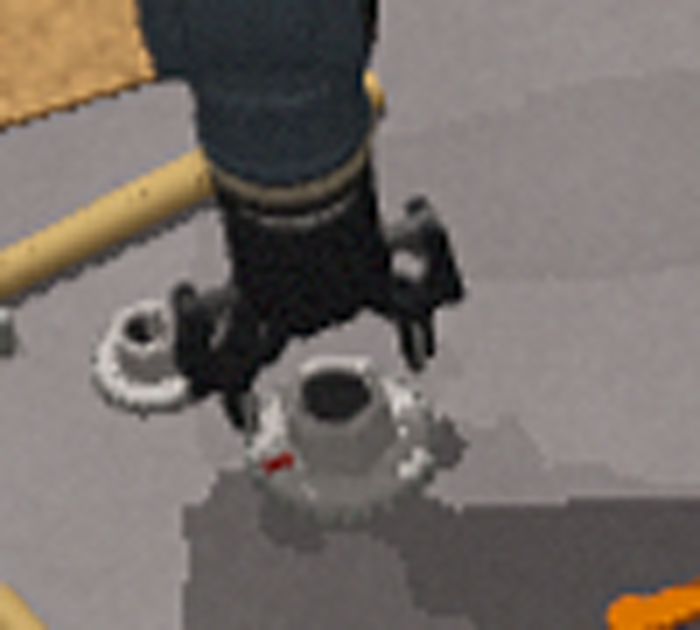

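Run:
```python
from h import *
d=load("s3");T=d["T"];M=d["world_to_cam"]
for z in(-.013,-.035,-.055):
  for x in(-.011,0,.011):
    P=np.array([[x,.0425,z],[x,.05,z],[x,-.0425,z],[x,-.05,z]])@T[:3,:3].T+T[:3,3]
    print(z,x,((proj(P,d["mtx"],M)-[180,100]+.5)*7).round(0).tolist())
print(((proj([[.5691,-.3152,0.05],[.5691,-.3152,0]],d["mtx"],M)-[180,100]+.5)*7))
```

```text
-0.013 -0.011 [[258.0, 456.0], [244.0, 462.0], [406.0, 399.0], [419.0, 394.0]]
-0.013 0 [[265.0, 471.0], [252.0, 477.0], [415.0, 414.0], [428.0, 409.0]]
-0.013 0.011 [[273.0, 486.0], [260.0, 492.0], [423.0, 428.0], [436.0, 423.0]]
-0.035 -0.011 [[252.0, 430.0], [239.0, 435.0], [403.0, 373.0], [416.0, 368.0]]
-0.035 0 [[260.0, 445.0], [246.0, 450.0], [411.0, 387.0], [424.0, 382.0]]
-0.035 0.011 [[268.0, 460.0], [254.0, 466.0], [419.0, 402.0], [432.0, 397.0]]
-0.055 -0.011 [[247.0, 406.0], [233.0, 411.0], [399.0, 348.0], [412.0, 343.0]]
-0.055 0 [[255.0, 421.0], [241.0, 426.0], [407.0, 363.0], [421.0, 358.0]]
-0.055 0.011 [[263.0, 436.0], [249.0, 442.0], [416.0, 378.0], [429.0, 372.0]]
[[333.47121093 397.9498786 ]
 [343.95646951 457.5748039 ]]
```

Projecting the finger tips into the scene view gives (240,420) and (425,365) in the crop. That confirms them centred but about 55 mm behind the TCP when open, so about 42 mm when shut. I'm going further down.

```bash
python3 -m pendant '[[[-1,-1,6,0],[-1,-1,12,0],[-1,-1,18,0],[-1,-1,23,0],[-1,-1,23,0],[-1,-1,23,0]]]' 1
python3 -m pendant '[[[0,0,0,0],[0,0,0,0],[0,0,0,0],[0,0,0,0],[0,0,0,0]]]' -1 50
python3 - <<'E'
from h import *
shot("wrist","w4");print(tool().round(4),robot.state()["width"],robot.state()["ft_force"])
E
```

```text
time_s: 5.32
eef_pos: [0.5691, -0.3154, -0.021]
tool_rot: [2.283, 2.159, 0.0]
ft_force: [0.3, -0.9, -0.4]
width: 0.0855
time_s: 5.95
eef_pos: [0.569, -0.3155, -0.0208]
tool_rot: [2.282, 2.158, 0.0]
ft_force: [-0.1, 0.5, 5.5]
width: 0.0497
[[ 5.590e-02  9.984e-01  2.000e-04  5.690e-01]
 [ 9.984e-01 -5.590e-02 -2.000e-04 -3.155e-01]
 [-2.000e-04  2.000e-04 -1.000e+00 -2.080e-02]
 [ 0.000e+00  0.000e+00  0.000e+00  1.000e+00]] 0.04953505594198864 [-0.81943928 -0.57175204  5.39339728]
```

View pics/w4.png

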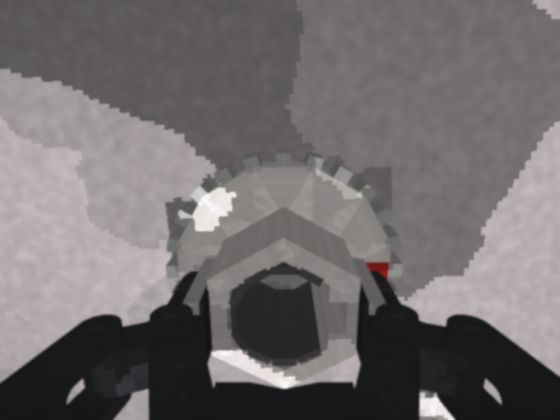

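Width is 49.7 mm, so the boss is gripped across its flats. Next I lift and travel to just short of the fixture, so the wrist camera can still see the post.

```bash
python3 -m pendant '[[[0,0,-5,0],[0,0,-20,0],[0,0,-50,0],[0,0,-90,0],[0,0,-130,0],[0,0,-155,0],[0,0,-160,0],[0,0,-160,0]]]'
python3 - <<'E'
from h import *
delta([.535,-.065,.139],np.radians(-6)); print(robot.state()["width"])
E
```

```text
time_s: 7.0
eef_pos: [0.5687, -0.3152, 0.1384]
tool_rot: [-2.282, -2.158, 0.0]
ft_force: [0.2, -0.6, -5.7]
width: 0.0494
shift [247.9 -47.7  -0.4] turn 2.8 (or +-180) cur yaw -3.2 q6 1.121
0.04937438322185751
```

```bash
python3 -m pendant '[[[25,-5,0,0],[65,-13,0,0],[110,-22,0,1],[155,-31,0,1],[195,-39,0,2],[228,-45,0,2.8],[244,-48,0,2.8],[248,-48,0,2.8],[248,-48,0,2.8],[248,-48,0,2.8]]]'
python3 - <<'E'
from h import *
shot("wrist","w5");print(tool().round(4),robot.state()["width"])
E
```

```text
time_s: 8.25
eef_pos: [0.5351, -0.066, 0.1387]
tool_rot: [2.336, 2.101, -0.0]
ft_force: [-0.0, -0.4, -4.8]
width: 0.0492
[[ 1.057e-01  9.944e-01 -2.000e-04  5.350e-01]
 [ 9.944e-01 -1.057e-01 -1.000e-04 -6.600e-02]
 [-1.000e-04 -1.000e-04 -1.000e+00  1.387e-01]
 [ 0.000e+00  0.000e+00  0.000e+00  1.000e+00]] 0.04919528778056875
```

View pics/w5.png

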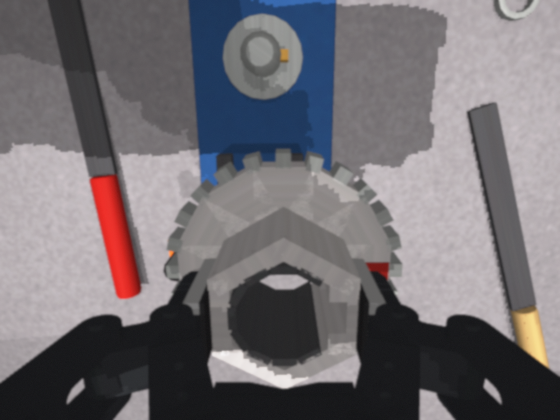

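```bash
cat > ovf.py <<'E'
from h import *
def fix_ov(tag,out,fx,fy,yaw,box,s,bar=False):
    d=load(tag);Tcw=np.linalg.inv(d["Twc"]);x0,x1,y0,y1=box
    crop(tag,out,*box,s);i=cv2.imread(f"pics/{out}.png")
    c,sn=np.cos(yaw),np.sin(yaw)
    def dr(P,col,cl=True):
        P=np.array(P,float);W=np.c_[fx+c*P[:,0]-sn*P[:,1],fy+sn*P[:,0]+c*P[:,1],P[:,2]]
        p=proj(W,d["mtx"],Tcw);p=(p-[x0,y0]+.5)*s-.5
        cv2.polylines(i,[p.round().astype(int)],cl,col,1)
    a=np.linspace(0,2*np.pi,73)
    C=lambda r,z:np.c_[r*np.cos(a),r*np.sin(a),0*a+z]
    dr(C(.03,.02),(0,255,0));dr(C(.009,.056),(0,255,255));dr(C(.014,.048),(0,255,255))
    dr([[.014,.0035,.04],[.019,.0035,.04],[.019,-.0035,.04],[.014,-.0035,.04]],(255,0,255))
    dr([[.055,.15,.012],[-.055,.15,.012],[-.055,-.15,.012],[.055,-.15,.012]],(0,255,0))
    for sg in(1,-1):
        dr([[.018,sg*.064,.082],[.018,sg*.104,.082],[-.018,sg*.104,.082],[-.018,sg*.064,.082]],(0,0,255))
    cv2.imwrite(f"pics/{out}.png",i)
E
python3 - <<'E'
from ovf import *; from ov import *
fix_ov("w5","w5f",.5287,.0357,np.radians(-6),(180,345,0,110),5)
T=load("w5")["T"]
gear_ov("w5","w5g",T[0,3],T[1,3],np.radians(-6.1),T[2,3]+.0208,(155,415,140,400),3)
E
```

```text
(no output)
```

View pics/w5f.png

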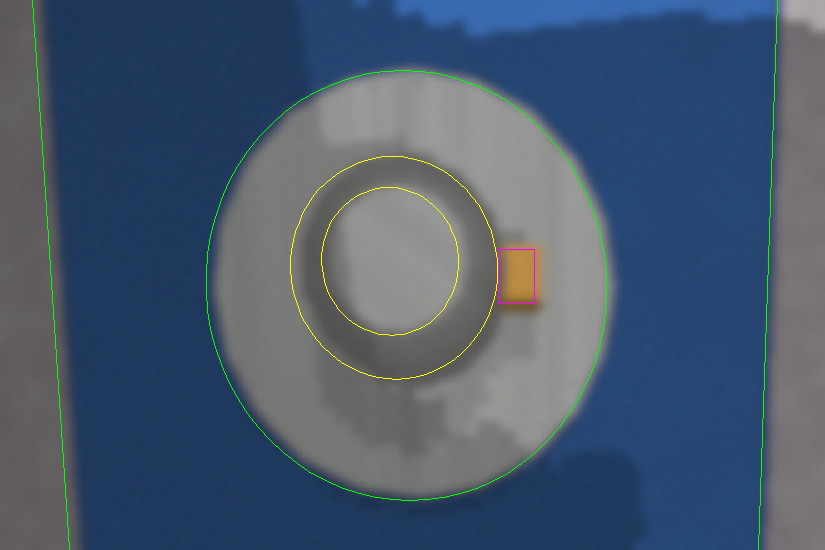

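View pics/w5g.png

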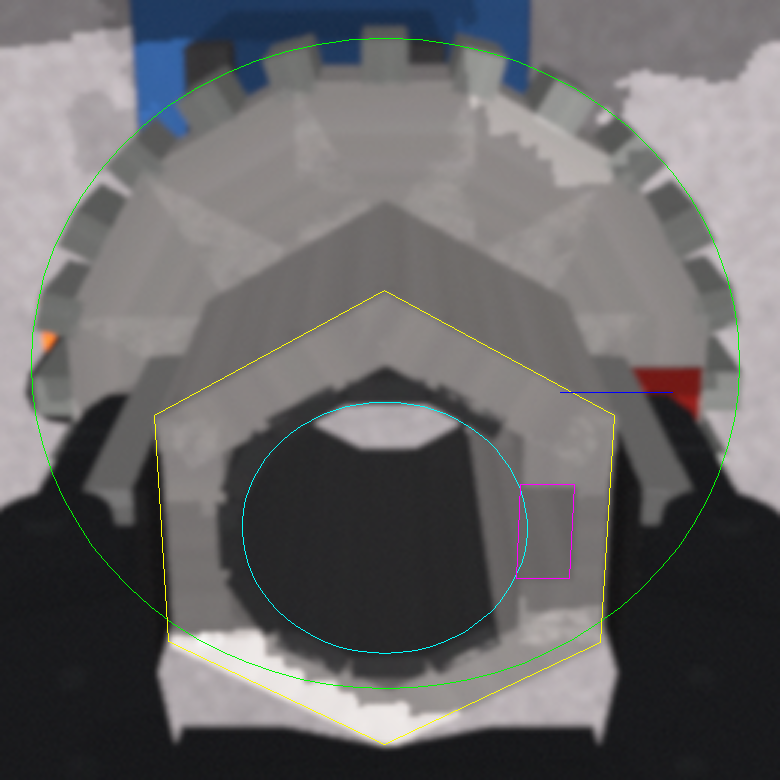

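Run:
```python
from h import *
delta([.5298,.0357,.060],np.radians(-6))
```

```text
shift [100.6 -16.   78.7] turn -0.1 (or +-180) cur yaw -6.1 q6 1.554
```

```bash
python3 -m pendant '[[[20,-3,0,0],[55,-9,0,0],[85,-13,0,0],[98,-16,10,0],[100.5,-16,35,0],[100.5,-16,60,0],[100.5,-16,75,0],[100.5,-16,79,0],[100.5,-16,79,0],[100.5,-16,79,0]]]'
python3 - <<'E'
from h import *
delta([.5298,.0357,.030],np.radians(-6))
shot("wrist","w6");shot("scene","s6");crop("s6","s6c",220,350,160,280,6)
E
```

```text
time_s: 9.55
eef_pos: [0.5302, 0.0365, 0.0607]
tool_rot: [2.334, 2.101, 0.002]
ft_force: [0.2, 0.2, -5.4]
width: 0.0495
shift [-0.9 -0.3 30.7] turn -0.0 (or +-180) cur yaw -6.0 q6 1.744
```

View pics/w6.png

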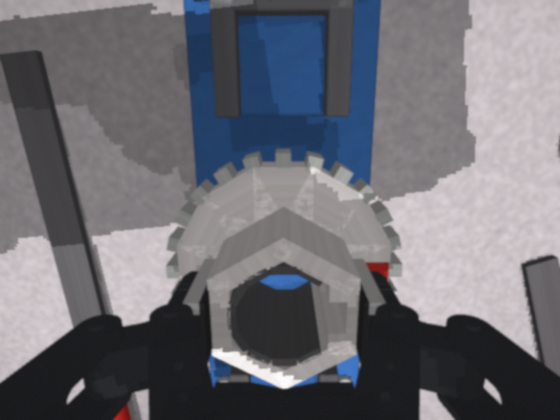

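View pics/s6c.png

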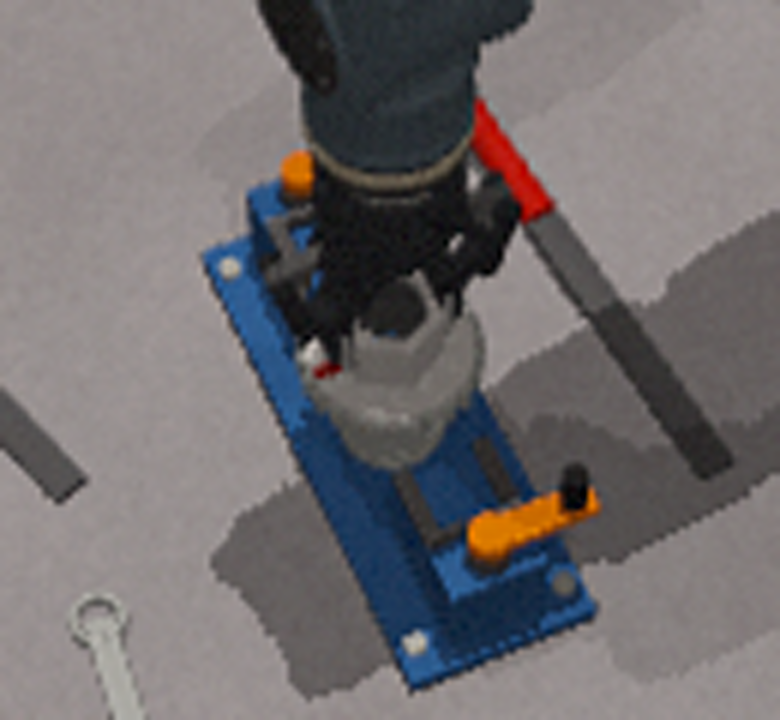

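Run:
```python
from ovf import *
fix_ov("w6","w6f",.5298,.0356,np.radians(-6),(170,400,0,200),3.4)
```

```text
(no output)
```

View pics/w6f.png

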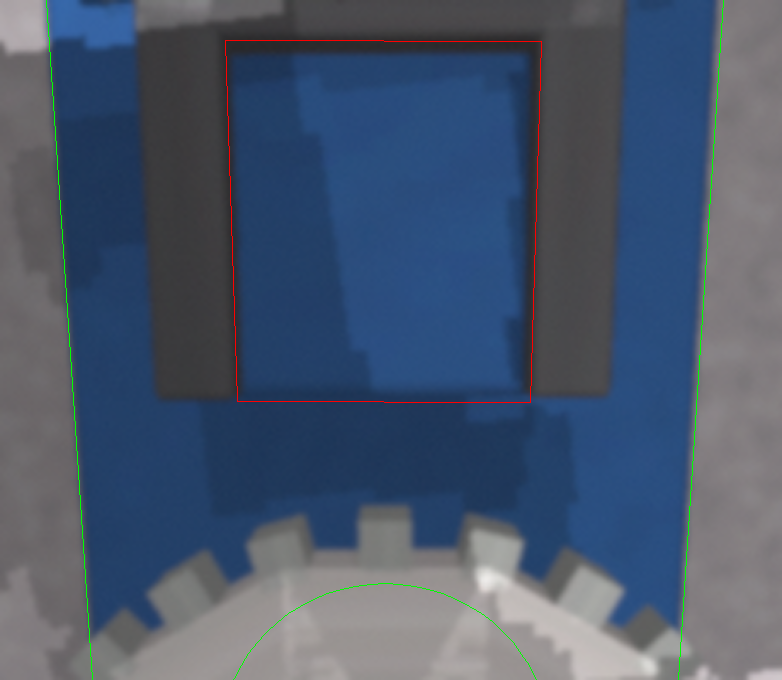

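```bash
python3 -m pendant '[[[-0.3,-0.2,6,0],[-0.3,-0.2,14,0],[-0.3,-0.2,22,0],[-0.3,-0.2,28,0],[-0.3,-0.2,34,0],[-0.3,-0.2,38,0],[-0.3,-0.2,38,0]]]'
python3 - <<'E'
from h import *
s=robot.state();print(s["ft_force"],s["ft_torque"],s["eef_pos"],s["width"])
E
```

```text
time_s: 10.52
eef_pos: [0.5291, 0.0363, 0.0216]
tool_rot: [-2.334, -2.102, 0.001]
ft_force: [0.3, 0.3, -5.6]
width: 0.0491
[ 0.32577162  0.3035706  -5.60965606] [-0.00552884 -0.01805528 -0.01992383] [0.52907353 0.0362758  0.02162454] 0.04912853622113574
```

```bash
python3 -m pendant '[[[0,0.6,3,0],[0,0.6,6,0],[0,0.6,10,0],[0,0.6,14,0],[0,0.6,18,0],[0,0.6,21,0],[0,0.6,22,0],[0,0.6,22,0]]]'
python3 - <<'E'
from h import *
s=robot.state();print(s["ft_force"],s["ft_torque"],s["eef_pos"],s["width"])
E
```

```text
time_s: 11.52
eef_pos: [0.5299, 0.0362, -0.0001]
tool_rot: [-2.335, -2.102, 0.0]
ft_force: [-0.1, -1.1, -5.2]
width: 0.0494
[-0.14135702 -1.0582206  -5.16584693] [-0.03973938 -0.05519936 -0.00386438] [ 5.29875123e-01  3.62287203e-02 -1.14865886e-04] 0.04940424559635027
```

The gear slid past the key with no extra force. I'll lower the last millimetre until contact, then release.

```bash
python3 -m pendant '[[[0,0,0.5,0],[0,0,1,0],[0,0,1.3,0],[0,0,1.3,0]]]' 
python3 -m pendant '[[[0,0,0,0],[0,0,0,0],[0,0,0,0],[0,0,0,0]]]' 0.7
python3 -m pendant '[[[0,0,-10,0],[0,0,-35,0],[0,0,-80,0],[0,0,-130,0],[0,0,-160,0],[0,0,-165,0]]]' 1
python3 - <<'E'
from h import *
shot("wrist","w7");print(tool()[:3,3],robot.state()["ft_force"])
E
```

```text
time_s: 12.02
eef_pos: [0.53, 0.0363, -0.0008]
tool_rot: [2.335, 2.102, 0.001]
ft_force: [-2.4, 0.1, 6.3]
width: 0.0488
time_s: 12.52
eef_pos: [0.5299, 0.0363, -0.0014]
tool_rot: [-2.335, -2.102, -0.0]
ft_force: [0.5, 0.3, 0.0]
width: 0.0727
time_s: 13.28
eef_pos: [0.5312, 0.0363, 0.1664]
tool_rot: [2.333, 2.1, 0.006]
ft_force: [0.5, 0.7, -0.6]
width: 0.0853
[0.53064567 0.03628406 0.16539535] [ 0.44718819 -0.32686013  0.5114002 ]
```

View pics/w7.png

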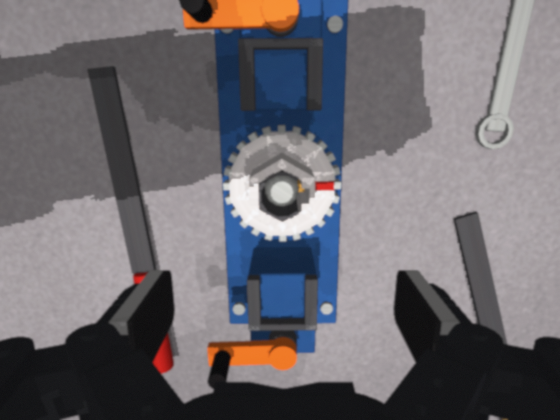

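The gear is fully down: its bore sits around the post at (282,192), with the key in the keyway and the red mark at (325,186), and both latches are still open. Next is the bar.

Run:
```python
from h import *
delta([.511,.297,.135],np.radians(79.2))
d=load("top0");print(unproj([(205,135),(205,148)],d["mtx"],d["Twc"],[.14,0]))
```

```text
shift [257.2 -46.9  30.4] turn -85.2 (or +-180) cur yaw -6.0 q6 1.744
[[0.6979192  0.21985085 0.14      ]
 [0.69385019 0.25143676 0.        ]]
```

```bash
python3 -m pendant '[[[20,-4,0,-8],[50,-9,0,-17],[85,-15,0,-26],[120,-22,0,-36],[155,-28,0,-46],[190,-35,0,-56],[220,-40,10,-66],[245,-45,20,-75],[255,-47,28,-83],[257,-47,30,-85]]]' 
python3 -m pendant '[[[0,0,0,0],[0,0,0,0]]]'
python3 - <<'E'
from h import *
shot("wrist","w8");print(tool().round(4))
E
```

```text
time_s: 14.58
eef_pos: [0.5089, 0.2968, 0.1318]
tool_rot: [-0.298, -3.125, 0.003]
ft_force: [-0.3, 0.4, -0.7]
width: 0.0852
time_s: 14.82
eef_pos: [0.5101, 0.2962, 0.1338]
tool_rot: [-0.305, -3.127, -0.0]
ft_force: [-0.6, -0.6, 0.4]
width: 0.0852
[[-9.812e-01  1.930e-01  3.000e-04  5.102e-01]
 [ 1.930e-01  9.812e-01  2.000e-04  2.962e-01]
 [-2.000e-04  2.000e-04 -1.000e+00  1.339e-01]
 [ 0.000e+00  0.000e+00  0.000e+00  1.000e+00]]
```

View pics/w8.png

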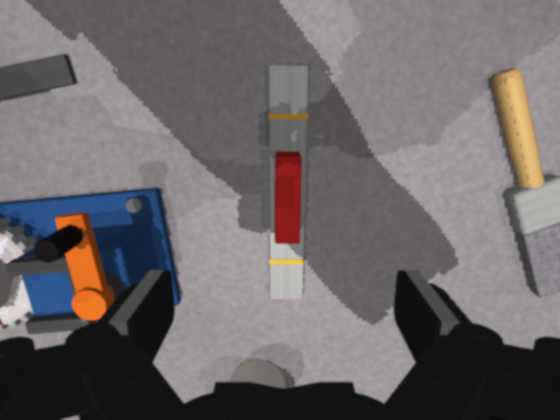

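Run:
```python
from h import *
crop("w8","w8c",240,340,50,310,2.9)
```

```text
(no output)
```

View pics/w8c.png

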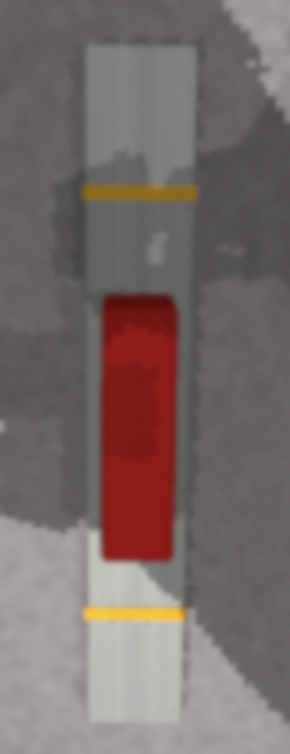

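Run:
```python
from h import *
d=load("w8")
u=lambda p,z:unproj((np.array(p)+.5)/2.9-.5+[240,50],d["mtx"],d["Twc"],z)
b=u([(83,45),(197,45),(182,721),(89,721)],.012);g=u([(103,310),(177,310),(173,560),(103,560)],.040)
for q in(b,g):
    v=(q[0]+q[1]-q[2]-q[3]);print(q.mean(0).round(4),np.linalg.norm(v)/2,np.degrees(np.arctan2(v[1],v[0])))
delta([*b.mean(0)[:2],-.026],np.radians(79.2))
```

```text
[0.5136 0.2978 0.012 ] 0.198352514023954 168.6690579655136
[0.5139 0.2979 0.04  ] 0.0679726163248337 168.61809637180855
shift [ -2.9   2.2 159.9] turn -0.3 (or +-180) cur yaw 78.9 q6 0.72
```

```bash
python3 -m pendant '[[[-3,2.3,40,0.2],[-3,2.3,85,0.2],[-3,2.3,120,0.2],[-3,2.3,140,0.2],[-3,2.3,150,0.2],[-3,2.3,155,0.2],[-3,2.3,158,0.2],[-3,2.3,158,0.2],[-3,2.3,158,0.2]]]' 
python3 -m pendant '[[[0,0,0,0],[0,0,0,0],[0,0,0,0],[0,0,0,0],[0,0,0,0],[0,0,0,0]]]' -1 60
python3 - <<'E'
from h import *
shot("wrist","w9");s=robot.state();print(tool().round(4),s["width"],s["ft_force"])
E
```

```text
time_s: 16.0
eef_pos: [0.5137, 0.2986, -0.0238]
tool_rot: [0.307, 3.126, 0.001]
ft_force: [0.2, 0.2, 0.4]
width: 0.0853
time_s: 16.75
eef_pos: [0.5135, 0.2985, -0.0241]
tool_rot: [0.307, 3.126, 0.001]
ft_force: [-0.9, 0.7, 2.8]
width: 0.0189
[[-9.810e-01  1.943e-01  3.000e-04  5.135e-01]
 [ 1.943e-01  9.810e-01  3.000e-04  2.985e-01]
 [-2.000e-04  4.000e-04 -1.000e+00 -2.420e-02]
 [ 0.000e+00  0.000e+00  0.000e+00  1.000e+00]] 0.019174330048544713 [-1.01225068  0.04829661  3.40028226]
```

View pics/w9.png

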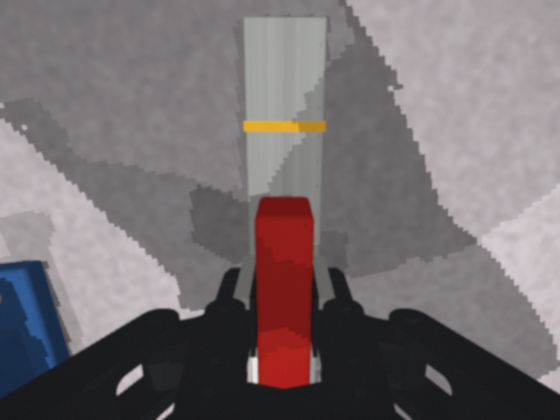

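The grip block is held (width about 19 mm). The bar's far end shows corners at (243,17) and (328,17), which I use to get the bar's offset in the tool frame.

```bash
python3 - <<'E'
from h import *
d=load("w9")
q=unproj([(243.5,17.5),(327.5,17.5),(244,121),(326,121)],d["mtx"],d["Twc"],.012)
T=d["T"];l=(np.c_[q,np.ones(4)]@np.linalg.inv(T).T)[:,:3];print((l*1000).round(1))
E
python3 -m pendant '[[[0,0,-5,0],[0,0,-20,0],[0,0,-50,0],[0,0,-90,0],[0,0,-135,0],[0,0,-170,0],[0,0,-180,0],[0,0,-180,0]]]'
python3 - <<'E'
from h import *
print(robot.state()["width"])
delta([.5298,.0362,.158],np.radians(-6))
E
```

```text
[[ 98.5 -14.9 -36.2]
 [ 98.5  14.8 -36.2]
 [ 62.9 -15.7 -36.2]
 [ 62.9  15.4 -36.1]]
time_s: 17.8
eef_pos: [0.5134, 0.2984, 0.1556]
tool_rot: [0.307, 3.126, 0.0]
ft_force: [0.3, -0.8, -4.9]
width: 0.0187
0.018735360013696023
shift [ -67.1 -254.    -2.5] turn 84.8 (or +-180) cur yaw 78.8 q6 0.722
```

```bash
python3 -m pendant '[[[-5,-20,0,8],[-13,-50,0,17],[-22,-85,0,26],[-32,-120,0,36],[-41,-155,0,46],[-50,-190,0,56],[-58,-220,0,66],[-64,-243,0,75],[-67,-252,0,83],[-67,-253,0,84.8]]]' 
python3 -m pendant '[[[0,0,0,0],[0,0,0,0]]]'
python3 - <<'E'
from h import *
delta([.530,.0377,.080],np.radians(-6))
shot("wrist","w10");s=robot.state();print(s["width"],s["ft_force"])
E
```

```text
time_s: 19.05
eef_pos: [0.529, 0.0365, 0.1539]
tool_rot: [-2.335, -2.099, 0.004]
ft_force: [-0.6, 0.6, -4.8]
width: 0.0187
time_s: 19.3
eef_pos: [0.5297, 0.0377, 0.1552]
tool_rot: [-2.332, -2.105, 0.001]
ft_force: [0.8, -0.4, -4.2]
width: 0.0191
shift [ 0.   0.3 75.2] turn 0.1 (or +-180) cur yaw -5.9 q6 1.744
0.019013474467997477 [-0.81628202 -0.36277738 -3.63543238]
```

View pics/w10.png

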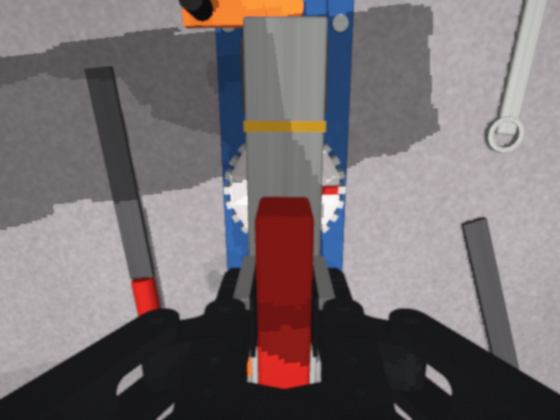

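```bash
python3 -m pendant '[[[0,0.2,20,0],[0,0.2,50,0],[0,0.2,75,0],[0,0.2,85,0],[0,0.2,90,0],[0,0.2,90,0]]]'
python3 - <<'E'
from ovf import *
delta([.530,.0377,.048],np.radians(-6))
shot("wrist","w11");shot("scene","s11");crop("s11","s11c",220,350,160,280,6)
fix_ov("w11","w11f",.5298,.0362,np.radians(-6),(150,420,0,260),3)
E
```

```text
time_s: 20.1
eef_pos: [0.5305, 0.0373, 0.066]
tool_rot: [2.334, 2.102, 0.001]
ft_force: [0.4, -0.1, -3.8]
width: 0.019
shift [ 0.3 -0.6 18. ] turn 0.0 (or +-180) cur yaw -6.0 q6 1.745
```

View pics/w11f.png

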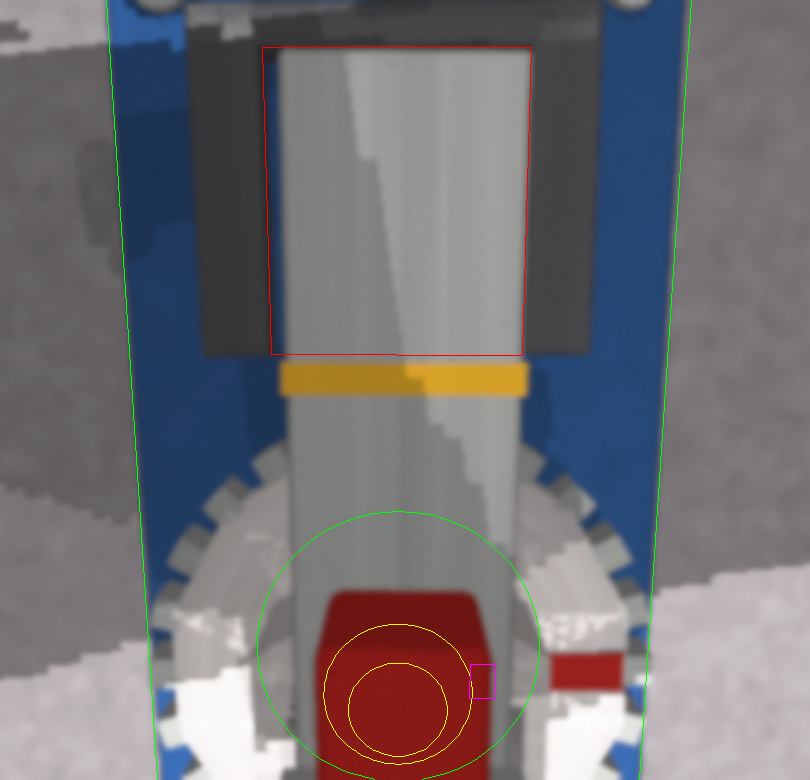

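View pics/s11c.png

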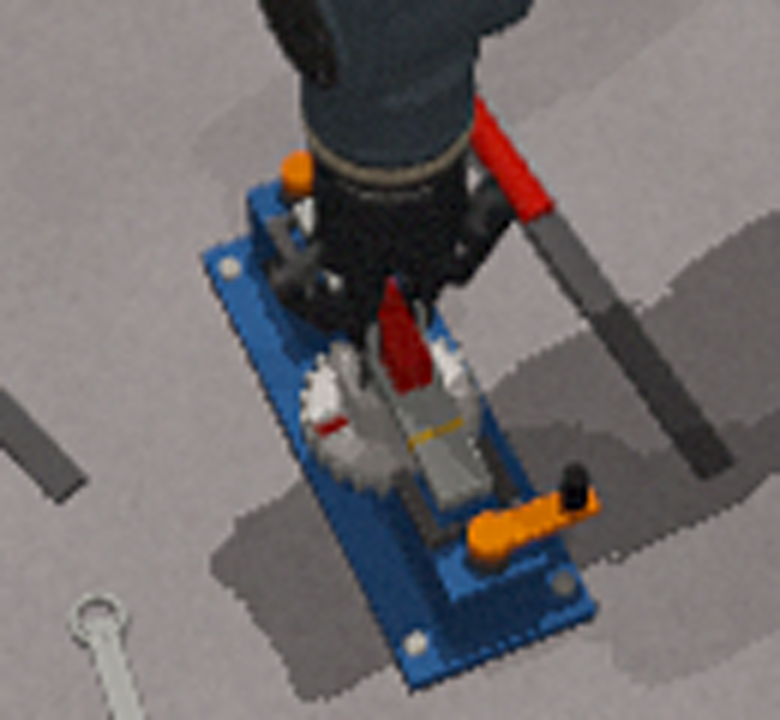

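Run:
```python
from h import *
d=load("w11");zt=d["T"][2,3]+.0242+.012
c,s=np.cos(np.radians(-6)),np.sin(np.radians(-6))
def fx(p,z):
    q=unproj((np.array(p)+.5)/3-.5+[150,0],d["mtx"],d["Twc"],z)-[.5298,.0362,0];return np.c_[q[:,0]*c+q[:,1]*s,-q[:,0]*s+q[:,1]*c]*1000
print("bar",fx([(280,52),(530,52),(286,355),(521,355)],zt).round(1).tolist())
# slot: cheek top inner edges, left x=266ish
print("slot",fx([(270,353),(525,353),(193,5),(600,5),(204,355),(588,355)],.082).round(1).tolist())
```

```text
bar [[-13.6, 99.5], [15.8, 99.5], [-13.8, 64.8], [15.8, 64.8]]
slot [[-18.2, 64.2], [18.4, 64.2], [-27.0, 109.0], [27.0, 109.1], [-27.7, 63.9], [27.5, 64.0]]
```

```bash
python3 -m pendant '[[[0.3,-0.9,3,0],[0.3,-0.9,7,0],[0.3,-0.9,11,0],[0.3,-0.9,14,0],[0.3,-0.9,16,0],[0.3,-0.9,17,0],[0.3,-0.9,17,0]]]'
python3 - <<'E'
from h import *
shot("wrist","w12");s=robot.state();print(s["eef_pos"],s["width"],s["ft_force"],s["ft_torque"])
E
```

```text
time_s: 21.08
eef_pos: [0.5293, 0.0376, 0.0486]
tool_rot: [-2.335, -2.102, 0.0]
ft_force: [-0.2, -0.6, -5.4]
width: 0.0194
[0.52937036 0.03760203 0.04866236] 0.019150581070256724 [-0.10431656 -0.94797837 -2.91154799] [ 0.01066145 -0.00935032  0.00946427]
```

View pics/w12.png

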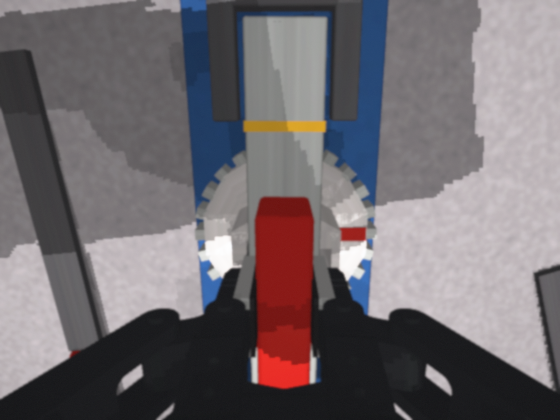

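The bar sits centred inside the left slot, x 243–327 between the cheeks at 238 and 331. I'll lower the last millimetre until contact and release.

```bash
python3 -m pendant '[[[0,0,0.5,0],[0,0,1,0],[0,0,1.4,0],[0,0,1.4,0]]]' 
python3 -m pendant '[[[0,0,0,0],[0,0,0,0],[0,0,0,0],[0,0,0,0]]]' 0.2
python3 -m pendant '[[[0,0,-10,0],[0,0,-35,0],[0,0,-80,0],[0,0,-110,0],[0,0,-120,0],[0,0,-120,0]]]'
python3 - <<'E'
from ovf import *
shot("wrist","w13");print(tool()[:3,3],robot.state()["ft_force"])
fix_ov("w13","w13f",.5298,.0362,np.radians(-6),(190,370,0,360),2.2)
E
```

```text
time_s: 21.62
eef_pos: [0.5294, 0.0376, 0.0478]
tool_rot: [2.334, 2.102, 0.001]
ft_force: [-2.7, -0.4, 5.9]
width: 0.019
time_s: 22.12
eef_pos: [0.5293, 0.0376, 0.0471]
tool_rot: [-2.335, -2.102, 0.0]
ft_force: [0.5, -0.4, 0.4]
width: 0.0517
time_s: 22.88
eef_pos: [0.5295, 0.0376, 0.1675]
tool_rot: [2.334, 2.102, 0.001]
ft_force: [-1.1, -1.1, -0.2]
width: 0.0513
[0.52899262 0.03757034 0.16658407] [-0.53460637 -0.21049794  0.47700936]
```

View pics/w13.png

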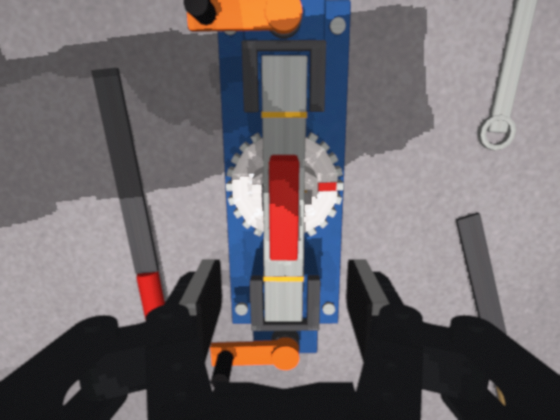

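Run:
```python
from h import *
crop("w13","w13h1",170,310,0,50,5.6);crop("w13","w13h2",190,320,320,400,6)
```

```text
(no output)
```

View pics/w13h1.png

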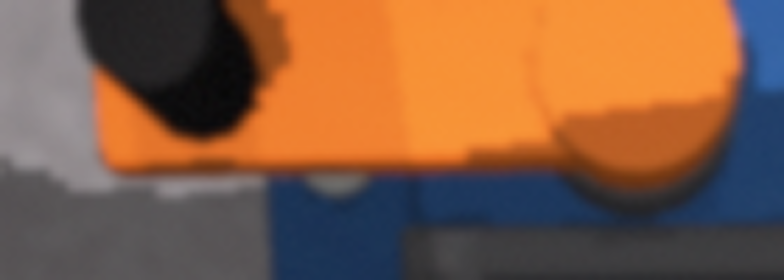

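View pics/w13h2.png

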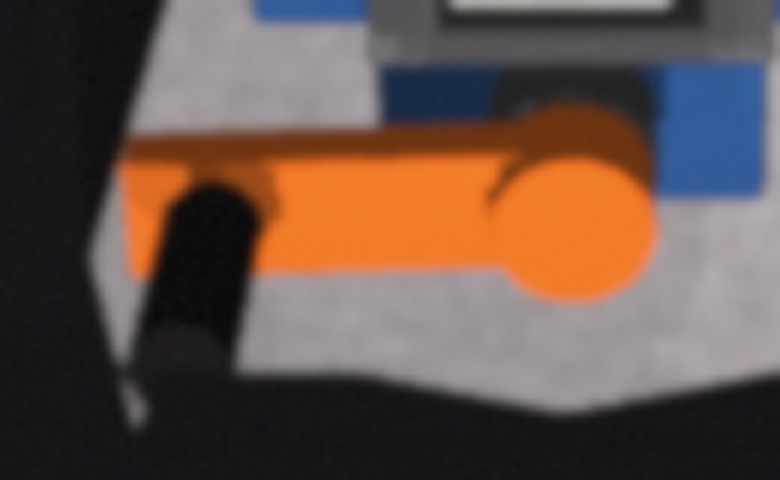

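View pics/w13f.png

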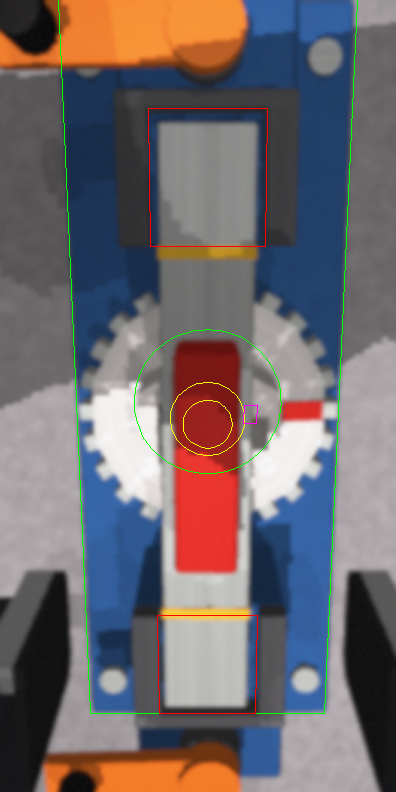

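Run:
```python
from h import *
d=load("w13")
c,s=np.cos(np.radians(-6)),np.sin(np.radians(-6))
def f(p,sc,off,z):
    q=unproj((np.array(p)+.5)/sc-.5+off,d["mtx"],d["Twc"],z)-[.5298,.0362,0];return np.c_[q[:,0]*c+q[:,1]*s,-q[:,0]*s+q[:,1]*c]*1000
print("L top",f([(148,25)],5.6,[170,0],.122),"base",f([(200,82)],5.6,[170,0],.094),"hub",f([(638,85)],5.6,[170,0],.094))
print("R top",f([(187,365)],6,[190,320],.122),"base",f([(212,218)],6,[190,320],.094),"hub",f([(574,230)],6,[190,320],.094))
d=load("top0")
for n,p,z in(("Lh",(80,268),.122),("Rh",(612,309),.122)):
    print(n,f([p],6,[215,165],z))
```

```text
L top [[-48.0977673  121.82013546]] base [[-48.63686167 122.38979111]] hub [[ -0.34317914 122.11939177]]
R top [[ -46.03063064 -125.03327696]] base [[ -47.24536878 -125.64616369]] hub [[   1.16692026 -127.50718173]]
Lh [[-49.63941837 120.9637396 ]]
Rh [[ -48.23586879 -123.50546198]]
```

Run:
```python
from h import *
a=np.radians(-6);M=np.array([[np.cos(a),-np.sin(a)],[np.sin(a),np.cos(a)]])
def w(x,y): return (M@np.array([x,y]))/1000+[.5298,.0362]
print(w(-48,122.5),w(-47.5,-124.5))
delta([*w(-48,122.5),.060],np.radians(-6))
```

```text
[0.49486769 0.1630463 ] [ 0.46954642 -0.08265287]
shift [121.2 -47.  106.6] turn -0.0 (or +-180) cur yaw -6.0 q6 1.746
```

```bash
python3 -m pendant '[[[25,-10,0,0],[65,-25,0,0],[100,-39,0,0],[119,-46,5,0],[121,-47,35,0],[121,-47,65,0],[121,-47,90,0],[121,-47,102,0],[121,-47,106,0],[121,-47,106,0]]]' 0
python3 - <<'E'
from h import *
shot("wrist","w14");s=robot.state();print(s["eef_pos"],s["ft_force"],s["width"])
E
```

```text
time_s: 24.18
eef_pos: [0.4954, 0.1628, 0.0614]
tool_rot: [-2.335, -2.102, -0.0]
ft_force: [0.4, 0.4, 0.3]
width: 0.0428
[0.49563972 0.1629284  0.0617614 ] [0.22838951 0.00111969 0.19580518] 0.04253107553393318
```

View pics/w14.png

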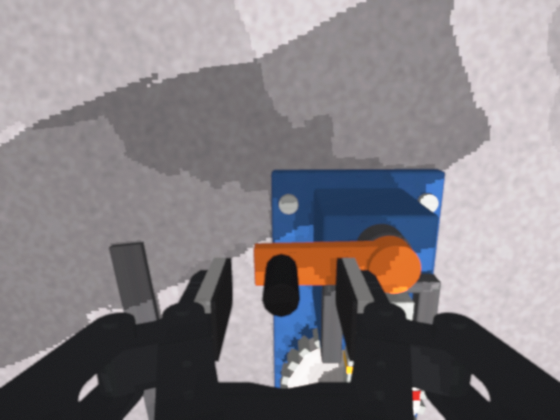

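The peg at (280,300) is centred between the open fingers. I'll close lightly on it.

```bash
python3 -m pendant '[[[0,0,2,0],[0,0,2,0],[0,0,2,0],[0,0,2,0]]]' -1 20
python3 - <<'E'
from h import *
s=robot.state();print(s["eef_pos"],s["ft_force"],s["width"])
T=tool();t=T[:2,3]-[.5298,.0362];a=np.radians(-6);c,sn=np.cos(a),np.sin(a)
h=np.array([t[0]*c+t[1]*sn,-t[0]*sn+t[1]*c])*1000;print("handle fixture",h)
q0=np.arctan2(-h[0],124-h[1]);print("q0",q0)
# arc rows: tool x = fixture y, tool y= fixture x
for q in np.r_[np.linspace(q0,-.02,13)]:
    p=np.array([-48*np.sin(q),124-48*np.cos(q)])-h;print(round(q,2),"tx",p[1].round(1),"ty",p[0].round(1))
E
```

```text
time_s: 24.72
eef_pos: [0.4942, 0.1629, 0.0596]
tool_rot: [-2.334, -2.101, 0.001]
ft_force: [-4.8, 0.2, 5.1]
width: 0.013
[0.49422386 0.16294912 0.05955515] [-4.81684572  0.16177989  5.05011542] 0.01297882803358891
handle fixture [-48.63014405 122.33605125]
q0 1.5365932646141585
1.54 tx 0.0 ty 0.7
1.41 tx -6.2 ty 1.3
1.28 tx -12.2 ty 2.7
1.15 tx -18.1 ty 4.9
1.02 tx -23.6 ty 7.8
0.89 tx -28.6 ty 11.4
0.76 tx -33.2 ty 15.6
0.63 tx -37.2 ty 20.4
0.5 tx -40.5 ty 25.7
0.37 tx -43.1 ty 31.3
0.24 tx -45.0 ty 37.2
0.11 tx -46.0 ty 43.4
-0.02 tx -46.3 ty 49.6
```

```bash
python3 -m pendant '[[[-6,1,0,0],[-12,2.5,0,0],[-18,4.5,0,0],[-23.5,7.5,0,0],[-28.5,11,0,0],[-33,15,0,0],[-37,20,0,0],[-37,20,0,0]]]'
python3 - <<'E'
from h import *
s=robot.state();print(s["eef_pos"],s["ft_force"],s["width"])
T=tool();t=T[:2,3]-[.5298,.0362];a=np.radians(-6);c,sn=np.cos(a),np.sin(a)
h=np.array([t[0]*c+t[1]*sn,-t[0]*sn+t[1]*c])*1000;print("handle fixture",h)
q0=np.arctan2(-h[0],124-h[1]);print("q0",q0)
for q in np.r_[np.linspace(q0,-.02,8)]:
    p=np.array([-48*np.sin(q),124-48*np.cos(q)])-h;print(round(q,2),"tx",p[1].round(1),"ty",p[0].round(1))
E
```

```text
time_s: 25.72
eef_pos: [0.5063, 0.121, 0.059]
tool_rot: [-2.334, -2.1, 0.014]
ft_force: [-17.5, -13.0, 14.0]
width: 0.0131
[0.50627581 0.12095821 0.05903475] [-17.52983561 -13.00808096  14.01657935] 0.013113419856446361
handle fixture [-32.25496744  81.83495002]
q0 0.6530128077795048
0.65 tx 4.0 ty 3.1
0.56 tx 1.4 ty 6.9
0.46 tx -0.8 ty 10.9
0.36 tx -2.7 ty 15.1
0.27 tx -4.1 ty 19.5
0.17 tx -5.1 ty 24.0
0.08 tx -5.7 ty 28.6
-0.02 tx -5.8 ty 33.2
```

Run:
```python
from h import *
shot("wrist","w15");shot("scene","s15");crop("s15","s15c",220,350,160,280,6);s=robot.state();print(s["ft_force"],s["ft_torque"])
```

```text
[-17.2630679  -12.47911936  16.31977736] [-2.47427272  3.56513142  0.30231573]
```

View pics/w15.png

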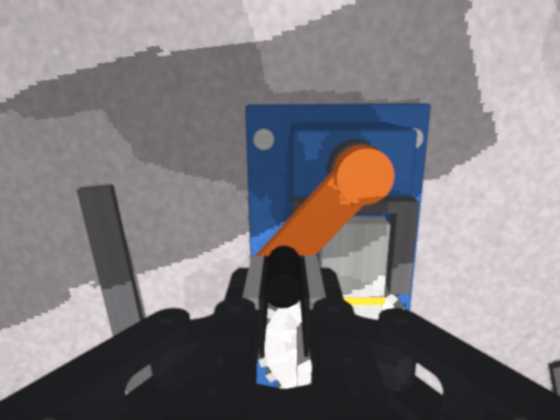

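View pics/s15c.png

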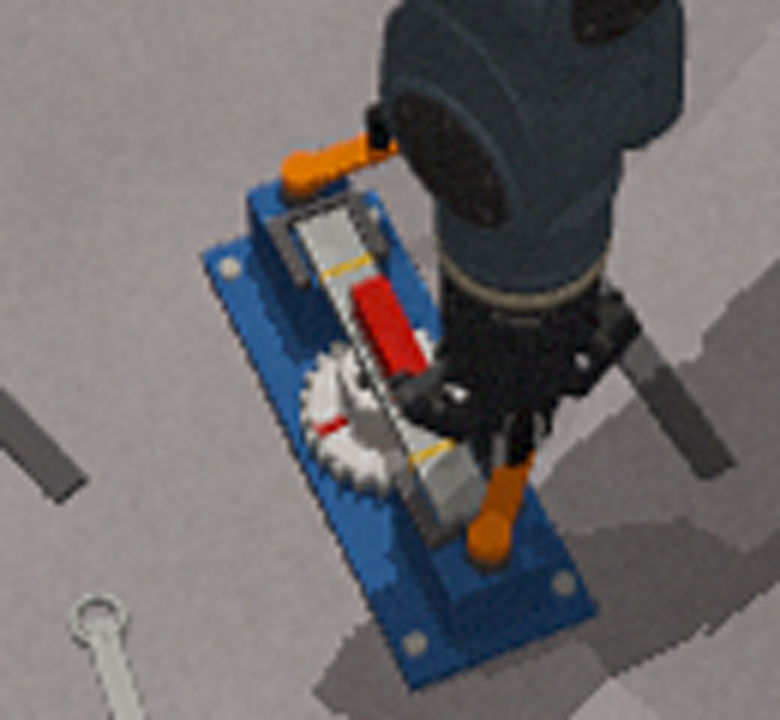

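Run:
```python
from h import *
crop("w15","w15c",225,415,130,320,4)
d=load("w15");a=np.radians(-6);c,s=np.cos(a),np.sin(a)
q=unproj([(365,176)],d["mtx"],d["Twc"],.094)-[.5298,.0362,0];print(q[:,0]*c+q[:,1]*s,-q[:,0]*s+q[:,1]*c)
print(d["T"].round(4))
T=np.linalg.inv(d["T_tool_cam"])
print(proj([[0,0,-.0625],[0.011,0,-.042],[-.011,0,-.042]],d["mtx"],T))
```

```text
[0.00056181] [0.12322186]
[[ 0.1054  0.9944 -0.0079  0.5063]
 [ 0.9944 -0.1054 -0.0049  0.121 ]
 [-0.0057 -0.0073 -1.      0.059 ]
 [ 0.      0.      0.      1.    ]]
[[282.85624025 303.95117859]
 [283.00933512 252.98929621]
 [282.99838256 301.6603614 ]]
```

View pics/w15c.png

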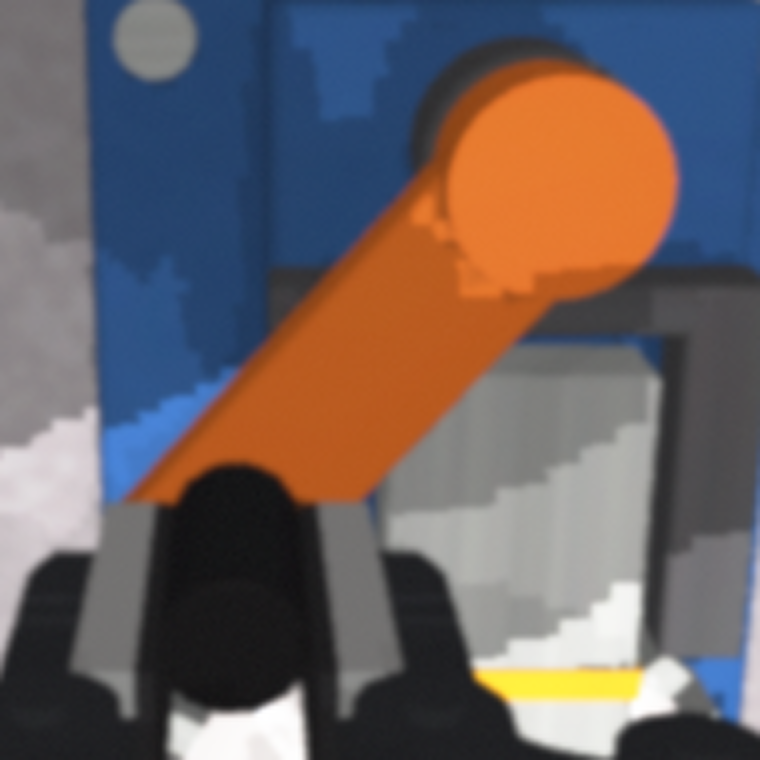

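The peg has slid about 5 mm along the pads and is binding: its top is at (284,291) against the finger axis at y=304. I'll loosen to a cage and push it closed with the −x finger instead of gripping.

```bash
python3 -m pendant '[[[0,0,0,0],[0,0,0,0],[0,0,0,0]]]' -0.45
python3 - <<'E'
from h import *
s=robot.state();print(s["eef_pos"],s["ft_force"],s["width"])
T=tool();t=T[:2,3]-[.5298,.0362];a=np.radians(-6);c,sn=np.cos(a),np.sin(a)
h=np.array([t[0]*c+t[1]*sn,-t[0]*sn+t[1]*c])*1000;print("tool fixture",h)
shot("wrist","w16")
E
```

```text
time_s: 26.2
eef_pos: [0.5117, 0.1241, 0.0593]
tool_rot: [2.334, 2.102, 0.001]
ft_force: [-0.6, -0.9, -0.2]
width: 0.0234
[0.51170051 0.1241361  0.05934063] [-0.5581828  -0.87867315 -0.18543909] 0.023393774331781084
tool fixture [-27.19216197  85.56246117]
```

View pics/w16.png

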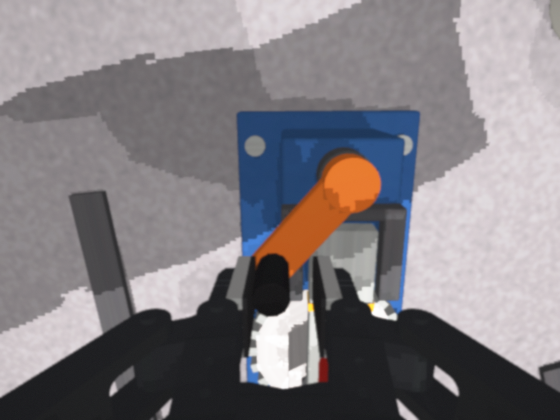

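```bash
python3 -m pendant '[[[-3,5,0,0],[-5,10,0,0],[-7,15,0,0],[-8.5,20,0,0],[-9.2,25,0,0],[-9.6,29,0,0],[-9.6,32,0,0],[-9.6,34,0,0],[-9.6,34,0,0]]]'
python3 - <<'E'
from h import *
s=robot.state();print(s["eef_pos"],s["ft_force"],s["width"])
T=tool();t=T[:2,3]-[.5298,.0362];a=np.radians(-6);c,sn=np.cos(a),np.sin(a)
h=np.array([t[0]*c+t[1]*sn,-t[0]*sn+t[1]*c])*1000;print("tool fixture",h)
shot("wrist","w17")
E
```

```text
time_s: 27.38
eef_pos: [0.5423, 0.1111, 0.0591]
tool_rot: [-2.332, -2.101, 0.003]
ft_force: [-8.5, 0.7, 3.8]
width: 0.0234
[0.54228787 0.11107146 0.05909284] [-8.47064967  0.68430966  3.81052251] 0.023418247940760018
tool fixture [ 4.59325832 75.76663969]
```

View pics/w17.png

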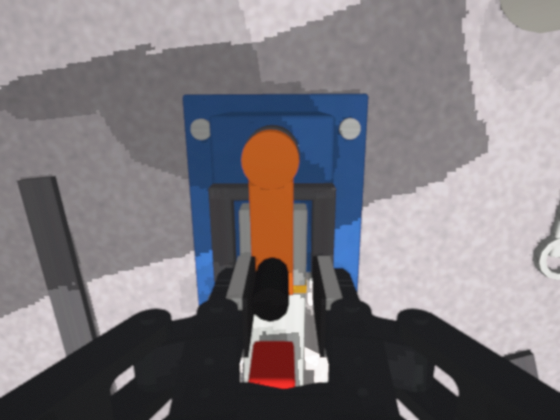

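The left latch is closed: its arm points down the fixture in the picture from (270,160) to (271,290), and it rests on its stop at 8.5 N. I'll back off, lift, and go to the right latch with the jaws turned 45° to use as a cage.

```bash
python3 -m pendant '[[[0,-3,0,0],[0,-6,0,0],[0,-6,-15,0],[0,-6,-50,0],[0,-6,-90,0],[0,-6,-105,0],[0,-6,-105,0]]]'
python3 - <<'E'
from h import *
a=np.radians(-6);M=np.array([[np.cos(a),-np.sin(a)],[np.sin(a),np.cos(a)]])
p=(M@np.array([-47.5,-124.5]))/1000+[.5298,.0362]
delta([*p,.130],np.radians(39))
E
```

```text
time_s: 28.3
eef_pos: [0.5389, 0.1117, 0.1655]
tool_rot: [2.334, 2.101, 0.004]
ft_force: [0.1, 0.2, -0.4]
width: 0.0236
shift [-200.5  -48.7   35.1] turn -45.0 (or +-180) cur yaw -6.0 q6 1.88
```

```bash
python3 -m pendant '[[[-20,-5,0,-6],[-50,-12,0,-15],[-85,-21,0,-24],[-120,-29,0,-33],[-155,-37,0,-42],[-185,-45,10,-45],[-198,-48,25,-45],[-200.5,-48.5,34,-45],[-200.5,-48.5,35,-45],[-200.5,-48.5,35,-45]]]' -0.25
python3 - <<'E'
from h import *
shot("wrist","w18");s=robot.state();print(s["eef_pos"],s["width"])
a=np.radians(-6);M=np.array([[np.cos(a),-np.sin(a)],[np.sin(a),np.cos(a)]])
p=(M@np.array([-47.5,-124.5]))/1000+[.5298,.0362]
delta([*p,.060],np.radians(39))
d=load("w18");print(proj([[*p,.122]],d["mtx"],np.linalg.inv(d["Twc"])))
E
```

```text
time_s: 29.55
eef_pos: [0.4691, -0.0823, 0.1292]
tool_rot: [-1.351, -2.836, -0.0]
ft_force: [0.1, 0.4, 0.3]
width: 0.0323
[ 0.469291   -0.08232731  0.12940725] 0.03214533890643864
shift [-0.4 -0.  69.4] turn 0.0 (or +-180) cur yaw 39.0 q6 0.716
[[284.46785488 237.10900665]]
```

View pics/w18.png

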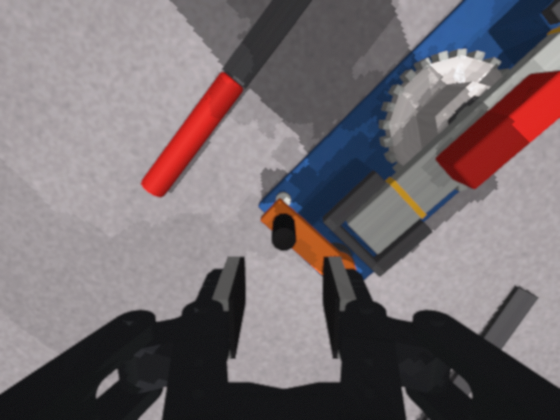

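```bash
python3 -m pendant '[[[0,0,20,0],[0,0,45,0],[0,0,62,0],[0,0,69,0],[0,0,69.5,0],[0,0,69.5,0]]]'
python3 - <<'E'
from h import *
shot("wrist","w19");s=robot.state();print(s["eef_pos"],s["ft_force"],s["width"])
h0=np.array([-47.5,-124.5])
for q in np.linspace(1.57,0,15):
    D=np.array([-48*np.sin(q),-124+48*np.cos(q)])-h0;print(q.round(2),"tx",((D[1]-D[0])/2**.5).round(1),"ty",((D[0]+D[1])/2**.5+9.1).round(1))
E
```

```text
time_s: 30.35
eef_pos: [0.4694, -0.0828, 0.0604]
tool_rot: [1.352, 2.835, 0.001]
ft_force: [-0.3, 0.4, 0.1]
width: 0.0319
[ 0.4694547  -0.08287682  0.06040652] [ 0.58022011 -0.13375556 -0.10160855] 0.03197887297718077
1.57 tx 0.7 ty 9.1
1.46 tx 4.3 ty 13.1
1.35 tx 7.4 ty 17.5
1.23 tx 10.0 ty 22.2
1.12 tx 12.1 ty 27.2
1.01 tx 13.6 ty 32.4
0.9 tx 14.5 ty 37.7
0.78 tx 14.8 ty 43.1
0.67 tx 14.5 ty 48.4
0.56 tx 13.6 ty 53.7
0.45 tx 12.1 ty 58.9
0.34 tx 10.0 ty 63.9
0.22 tx 7.4 ty 68.6
0.11 tx 4.3 ty 73.0
0.0 tx 0.7 ty 77.0
```

View pics/w19.png

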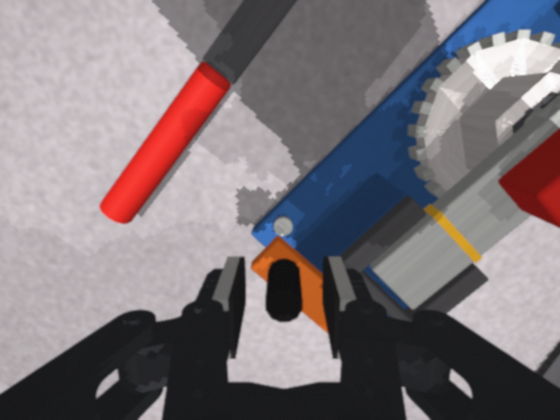

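```bash
python3 -m pendant '[[[0.5,8,0,0],[4,13,0,0],[7.5,17.5,0,0],[10,22,0,0],[12,27,0,0],[13.5,32,0,0],[14.5,37.5,0,0],[15,43,0,0]]]'
python3 -m pendant '[[[-0.3,5.5,0,0],[-1.2,10.5,0,0],[-2.7,16,0,0],[-5,21,0,0],[-7.5,25.5,0,0],[-10.5,30,0,0],[-14,34,0,0],[-14.5,36,0,0],[-14.5,36,0,0]]]'
python3 - <<'E'
from h import *
shot("wrist","w20");s=robot.state();print(s["eef_pos"],s["ft_force"],s["width"])
T=tool();t=T[:2,3]-[.5298,.0362];a=np.radians(-6);c,sn=np.cos(a),np.sin(a)
print("tool fixture",np.array([t[0]*c+t[1]*sn,-t[0]*sn+t[1]*c])*1000)
E
```

```text
time_s: 31.4
eef_pos: [0.4934, -0.0438, 0.0598]
tool_rot: [1.352, 2.835, 0.001]
ft_force: [-2.5, 0.2, -1.0]
width: 0.0319
time_s: 32.52
eef_pos: [0.5297, -0.0336, 0.0596]
tool_rot: [-1.353, -2.835, 0.003]
ft_force: [-3.0, -3.7, 0.4]
width: 0.0322
[ 0.52967309 -0.03355116  0.05963822] [-1.79562162 -4.28351994  0.4606942 ] 0.03176962557941938
tool fixture [  7.16476675 -69.3823247 ]
```

View pics/w20.png

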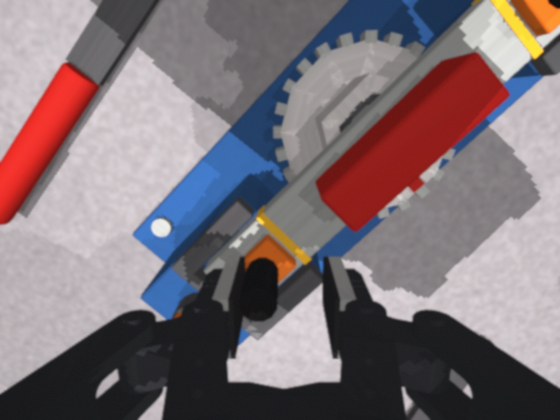

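The right latch is also against its stop. I'll back off, lift clear and check everything.

```bash
python3 -m pendant '[[[0,-4,0,0],[0,-8,0,0],[0,-8,-20,0],[0,-8,-60,0],[0,-8,-100,0],[-30,-40,-130,0],[-70,-70,-140,0],[-100,-100,-140,0],[-100,-100,-140,0]]]'
python3 - <<'E'
from ovf import *
for n in("scene","top","wrist"): shot(n,n[0]+"21")
s=robot.state();print(s["eef_pos"],s["ft_force"])
fix_ov("t21","t21f",.5298,.0362,np.radians(-6),(215,335,165,235),6)
crop("s21","s21c",220,350,160,280,6)
E
```

```text
time_s: 33.7
eef_pos: [0.5149, -0.1759, 0.1998]
tool_rot: [1.357, 2.833, 0.0]
ft_force: [-0.3, 0.1, -0.3]
width: 0.0318
[ 0.51507384 -0.17297314  0.19964177] [-0.63935948  0.4595346   0.3801123 ]
```

View pics/t21f.png

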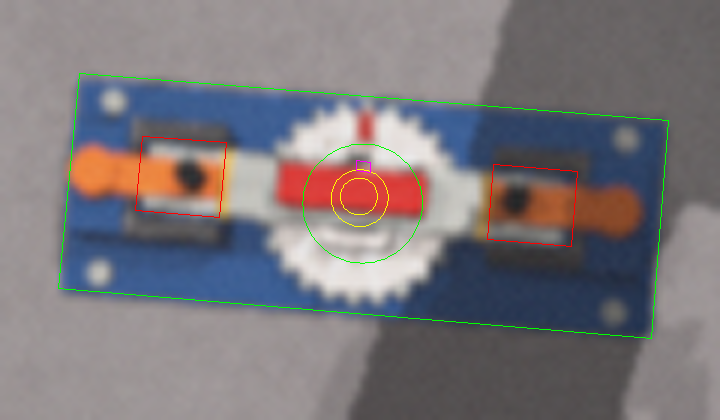

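View pics/s21c.png

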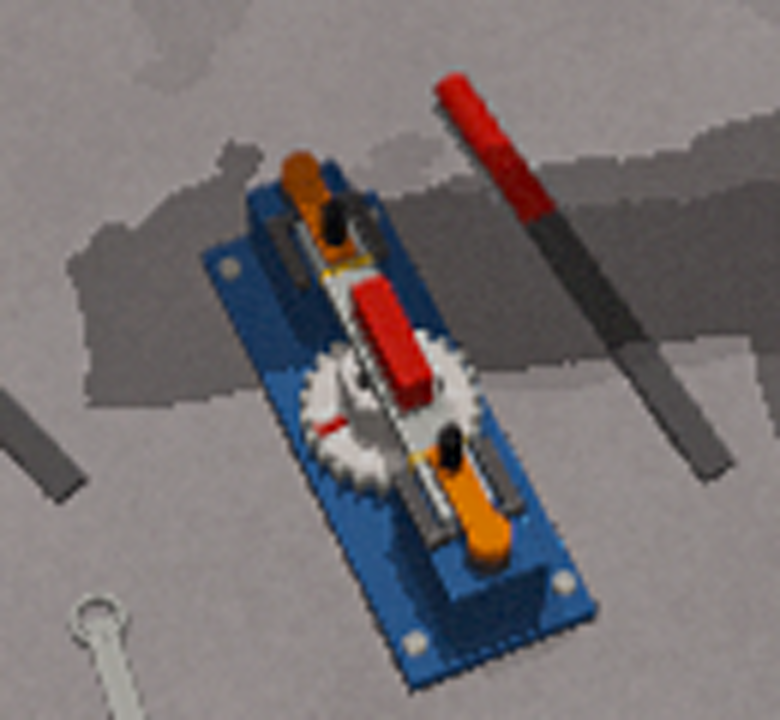

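View pics/w21.png

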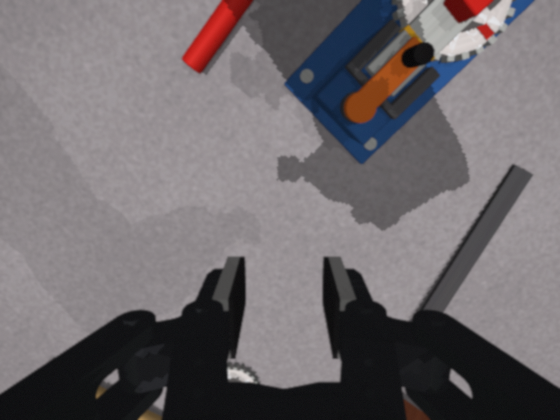

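The top and scene views show the gear seated and the bar lying centred in both saddles. Both latch arms lie along the fixture axis with pegs at (190,177) and (515,200) in the top crop, and the robot is clear of everything. I'm handing in.

```bash
python3 -c "
from station import robot
print(robot.job_done(), robot.state()['time_s'])"
```

```text
the job is handed in; nothing more can be done
the job is handed in; nothing more can be done
```

The gear is seated on the keyed post, the bar is home in both saddles, and both latches are closed over it. I handed the job in just after 33.7 s; it reports no verdict.

**Last checks:** Just before handing in, the top and scene views showed the gear with its keyway on the key and the bar centred in both slots. Both latch arms lay along the fixture axis. The robot was clear of everything, and the tools near the fixture looked unmoved. I judged heights and tilt only from the pictures, the lowering heights and the contact forces, not from a direct measurement.

**What did not go as expected:**
- **First gear grasp:** it closed on nothing, without moving the gear. The fingertips sit about 42 mm behind the reported TCP, which disagrees with the description; I allowed for this in every later move.
- **Left latch:** gripping its peg made it bind partway, with about 20 N sideways at the wrist. I loosened the fingers and pushed it to its stop (8.5 N). The right latch was pushed the same way without trouble, to about 5 N.

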